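Top up the spacer magazine behind its latched gate

TASK

Press the thumb lever to lift the latch bar out of its catch and swing the magazine's gate well open; then take the full-length rectangular spacer from the rack, lower it into the magazine all the way (do not let it drop) until it stands on the spacer already inside, and swing the gate shut again until the latch bar has fallen back into its catch. The rack and the magazine each leave only one pair of the spacer's sides free to hold, and not the same pair, so set it down and take it again the other way in between; leave the rack's other two parts where they are.

Things in the scene. Friction and masses are not known exactly. Their poses are not given: they have to be found in the camera images.
- magazine: fixed spacer magazine: base plate 90 x 270 x 12 mm (centre 10 mm to +y) with an upright aluminium tube, inside 30 mm (its x) by 44 mm (its y), walls 4 mm. Hinge post 110 mm to +y of the tube's axis, catch post 90 mm to -y, its lugs up to 192 mm above the bench. Origin on the bench under the tube's axis, z up. A second spacer on the one inside has its foot 72 and its top 132 mm above the bench
- mouth (a point): centre of the tube's mouth (upper edge of its two wide walls, +x and -x sides), 98 mm above the bench; axes as the magazine's. The tube's two narrow walls (+y and -y sides, 30 mm wide) run up 58 mm past the mouth as guide ears, to 156 mm above the bench; the +x and -x sides are open above the mouth
- loaded: the spacer already in the tube, same as the other (26 x 40 x 60 mm), foot 12 mm and top 72 mm above the bench. Origin at the centre of its foot
- gate (a joint): swing of the gate (flat steel leaf 40 mm wide, 166 to 171 mm above the bench, over mouth and ears), rad: 0 shut, against a stop; grows as the leaf swings towards the magazine's -x side (the robot's), clockwise seen from above, up to 1.7. Stays where it is left (slight friction). The catch holds the shut gate within 0.03 while the latch nose is down
- gate_hinge (a point): point on the gate's upright hinge axis, 110 mm to the magazine's +y of the tube's axis, 215 mm above the bench; axes as the magazine's
- latch (a joint): tilt of the latch bar on the gate, rad: 0 at rest, hard stop at 0.34. Pushing the thumb tab down (about half a newton) tips it and lifts the nose at its other end, which clears the 12 mm deep catch from about 0.25 on; it falls back by its own weight. If the gate is pushed shut with the nose down, the nose rides up a ramp on the catch and drops in by itself
- latch_pivot (a point): middle of the latch bar's level pivot pin, on the gate's centre line, 135 mm from the hinge axis, 212 mm above the bench. The pin lies across the leaf between two upright cheeks fixed on the gate, 24 mm wide along the leaf, outer faces 11.5 mm either side of the centre line, from the leaf to 223 mm above the bench: push here to shut the gate. Bar 8 mm thick, nose 65 mm beyond the pivot
- thumb_tab (a point): thumb lever: middle of an upright dark steel tab on the latch bar's hinge-side end, 50 mm from the pivot, 85 mm from the hinge axis. 10 mm thick across the leaf (the way it swings), 26 mm along the leaf, 40 mm high, 198 to 238 mm above the bench (this point 218) at rest; goes down 17 mm to the stop. x across the leaf (magazine's +x when shut), y along it to the hinge
- rack: low fixed rack: plate 146 x 70 x 8 mm with four upright aluminium fins 10 mm thick, 34 mm long (rack's y), 60 mm high, in a row along the rack's x; three gaps 30 mm wide at x = -40, 0, +40 mm. The spacer, a shorter spacer and a round bushing stand on the plate in the gaps, in any order. Origin under the plate's centre
- spacer: the full-length spacer: steel block 26 mm (its x) by 40 mm (its y) by 60 mm (its z), 0.24 to 0.39 kg, small bore in its top. In the rack the fins cover its 40 mm wide sides (+x, -x) up to its top, 68 mm above the bench; its 26 mm wide sides (+y, -y) are free and stick out 3 mm past the fins. Origin at the centre of its foot
- short_spacer: bystander in the rack: like the spacer but only 45 mm high. Origin at the centre of its foot
- bushing: bystander in the rack: round steel bushing, 26 mm diameter, 60 mm high. Origin at the centre of its foot
- pad_top (a point): centre of the top of an empty black rubber pad, 130 x 120 mm, 3 mm thick, fixed on the bench: a good place to set things down
Things that resemble listed ones, but are neither listed nor needed, are in the scene too. What is shaped like the spacer but yellow is not meant.

How it is judged:
By the outcome, as a careful person would: the job done as asked, in the order asked, and still so for the second after the job is handed in, with the robot touching nothing.
It also fails if it takes over 72 s, if anything falls off the work surface, if the arm or the gripper's body presses on something with over 40 N, if the wrist force passes 120 N, or if a joint passes its speed limit or range.

ROBOT

A 6-joint arm with a two-finger parallel gripper is mounted at the origin on the work surface. World frame = base frame: x ahead of the robot, y to its left, z up, the work surface at z = 0. Lengths are in m, angles in rad, forces in N, time in s.
With the tool pointing down it reaches from about 0.3 to 0.875 m from the base axis. Payload 6.4 kg.
Tool frame: the origin (TCP) lies at the very end of the fingers, on their centre line; the grasp point (between the pads) lies tcp_to_grasp behind it (tcp_to_grasp is the distance from the TCP to the grasp point, in m); z points along the fingers, y is the direction in which the jaws open and shut (so a half turn about z gives the same grasp; the last joint's range is limited). The gripper opens to 85 mm and grips with 20 to 120 N. Pads are 22 mm wide; open, the fingers measure 114 mm over their backs; the gripper's body (76 mm by 85 mm) begins 54 mm behind the grasp point. The pads swing forward as they close: fully open they stand 13 mm farther back than shut.
Start: joints at [-1.364, 0.181, 1.607, -0, 1.354, -0.206], TCP at [0.231, -0.527, 0.231] pointing down, gripper open.
Joint ranges: [-2.99, 2.99], [-0.89, 2.07], [0.3, 2.58], [-1.14, 4.28], [0, 2.63], [-3.12, 3.12]. Speed limits (rad/s): [2.57, 2.57, 3.01, 3.14, 3.14, 3.14].

INTERFACE

Orientations are given as a unit quaternion [w, x, y, z].
In Python, from bench import get_obs, camera, hand_in, tcp_to_grasp gives the robot as it stands.
- The arm moves only by the shell command python3 -m inch 'ROWS' [OPENING]. ROWS is JSON, a list of rows, each an object with "delta_pos": the shift along the tool's x, y, z in cm, a list of three; "rotation": the turn, a rotation vector about the tool's x, y, z in rad, a list of three. In form: [{"delta_pos": [x, y, z], "rotation": [rx, ry, rz]}, ...]. A call has 1 to 10 rows; each row shifts and turns the commanded pose from where the row before left it, along the tool's axes as they then stand; what a row does not reach is not made up. A row lasts 1/10 s, in which the tool goes at most 50 mm and 8.59 degrees, less where a joint would pass 70% of its speed; a pose out of reach is approached as far as the arm can. A call is refused whole if a number of a shift passes 5 or a number of a turn 0.15, either way. A call with a gripper value outside its range is refused whole. OPENING is the finger opening in cm, from 0 to 8.54, set as the call begins (- or left out, the last holds). The fingers move at their own pace and stop on an object; the grip force is fixed at half the most. Time passes only in rows, so rows that do not move let the fingers close. It gives the time, the measured TCP pose, the force and the opening at its end, in the units of the state.
- get_obs(): the state, without advancing time (a new reading comes with each control period).
- camera(name): name is "side" or "top"; returns a dict with "color" (420x560x3 uint8, red, green, blue), "vfov" (degrees; the focal length in pixels is half the picture's height over the tangent of half this angle, whatever the lens; pixels are square), "cx", "cy" (the principal point, pixels), "k1" (the pictures are not rectified: a ray, as slopes to the right and down, at radius r is drawn at 1 + k1 r^2 times it, then the intrinsics apply), "eye" and "orientation" of the camera in the world. Camera axes: x right, y down, z forward; pixel columns grow to the right and rows downward; lengths in m; the calibration is good to about 2 mm. A picture is of the moment at which its call begins. There is no depth.
- hand_in(): hands the job in, once; it reports no verdict.
The state is a dict: "time_s": time; "q": joint angles; "dq": joint speeds; "joint_efforts": joint torques, N m; "eef_pos": TCP position; "eef_rot": TCP orientation; "wrist_force": force on the tool from outside, world axes, zero at the start; "torque": the same for the moment, N m; "opening": opening from 0.0 (shut) to 1.0 (fully open).
Only numpy, scipy, OpenCV 4.12 (cv2) and the standard library are available. Lean on these libraries where they do the work, as an engineer would, in place of code of your own. Each camera call takes 0.05 s, during which the arm holds its last target.

## Working session

There is one attempt and no reset: what is moved stays moved. The work goes in short steps, Python scripts to look and compute and a shell command to move; the robot and the scene stay as the last step left them, time stands still between calls to the robot, and variables do not carry over. Pictures are saved under pics/ and viewed, and the job is handed in when it is done.

```bash
ls; mkdir -p pics; python3 - <<'E'
from bench import get_obs, camera, tcp_to_grasp
import cv2
print(tcp_to_grasp if not callable(tcp_to_grasp) else tcp_to_grasp())
o=get_obs(); print({k:o[k] for k in ('time_s','q','eef_pos','eef_rot','wrist_force','opening')})
for n in('side','top'):
    c=camera(n); cv2.imwrite(f'pics/{n}0.png',c['color'][:,:,::-1]); print(n,{k:v for k,v in c.items() if k!='color'})
E
```

```text
pics
0.0187
{'time_s': 0.0, 'q': array([-1.36431069e+00,  1.81534145e-01,  1.60800554e+00, -4.93529975e-07,
        1.35380307e+00, -2.06300554e-01]), 'eef_pos': array([ 0.23056877, -0.52614524,  0.23038923]), 'eef_rot': array([-8.75050605e-04,  9.78776061e-01,  2.04930860e-01, -3.21909084e-07]), 'wrist_force': array([ 0.42034023, -0.20072203, -0.58301869]), 'opening': 1.004489701162031}
side {'vfov': 54.7509470004404, 'cx': 283.77140482943537, 'cy': 207.89760058990154, 'k1': -0.02281547854106066, 'eye': array([ 0.38045774, -0.72951163,  0.62950132]), 'orientation': array([-0.48025767,  0.87126458, -0.08721386,  0.05142319])}
top {'vfov': 44.78247273418973, 'cx': 289.7347266587942, 'cy': 211.22017531696338, 'k1': -0.017057412147590337, 'eye': array([3.41482453e-01, 9.32915095e-04, 1.11023471e+00]), 'orientation': array([-0.07272775,  0.71109228, -0.69581161,  0.07003317])}
```

View pics/side0.png

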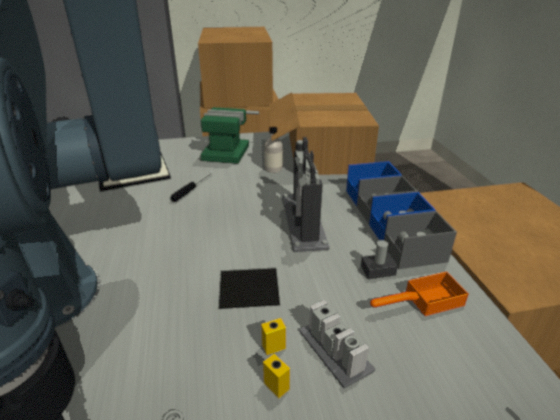

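View pics/top0.png

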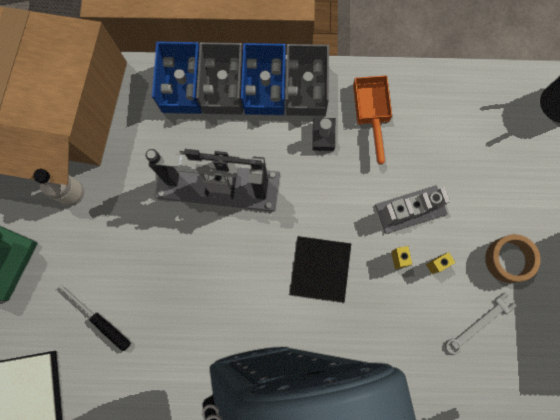

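Overview: magazine near top-view (220,185); rack near (412,208); pad near (320,270). Two yellow decoys at (403,257) and (442,263). Next, closer crops.

```bash
cat > h.py <<'E'
import numpy as np, cv2
from scipy.spatial.transform import Rotation as R
from bench import get_obs, camera
def Rq(q): return R.from_quat([q[1],q[2],q[3],q[0]]).as_matrix()
def K(c):
    f=c['color'].shape[0]/2/np.tan(np.radians(c['vfov'])/2); return f
def proj(c,P):
    P=np.atleast_2d(P); p=(P-c['eye'])@Rq(c['orientation']); s=p[:,:2]/p[:,2:]
    r2=(s**2).sum(1,keepdims=True); s=s*(1+c['k1']*r2); return s*K(c)+[c['cx'],c['cy']]
def ray(c,uv):
    d=(np.array(uv,float)-[c['cx'],c['cy']])/K(c); s=d.copy()
    for _ in range(20): s=d/(1+c['k1']*(s@s))
    return Rq(c['orientation'])@np.r_[s,1]
def onz(c,uv,z):
    d=ray(c,uv); return c['eye']+d*(z-c['eye'][2])/d[2]
def tri(c1,u1,c2,u2):
    d1,d2=ray(c1,u1),ray(c2,u2); A=np.c_[d1,-d2]; t=np.linalg.lstsq(A,c2['eye']-c1['eye'],rcond=None)[0]
    a=c1['eye']+d1*t[0]; b=c2['eye']+d2*t[1]; return (a+b)/2,np.linalg.norm(a-b)
def crop(c,x,y,w,h,s,name):
    im=c['color'][y:y+h,x:x+w,::-1]; cv2.imwrite('pics/'+name,cv2.resize(im,None,fx=s,fy=s,interpolation=cv2.INTER_CUBIC))
E
python3 - <<'E'
from h import *
t=camera('top'); s=camera('side')
crop(t,360,170,110,80,7,'t_rack.png'); crop(t,140,135,150,90,5,'t_mag.png')
crop(s,290,290,100,100,6,'s_rack.png'); crop(s,270,130,80,130,4.5,'s_mag.png')
E
```

```text
(no output)
```

View pics/t_rack.png

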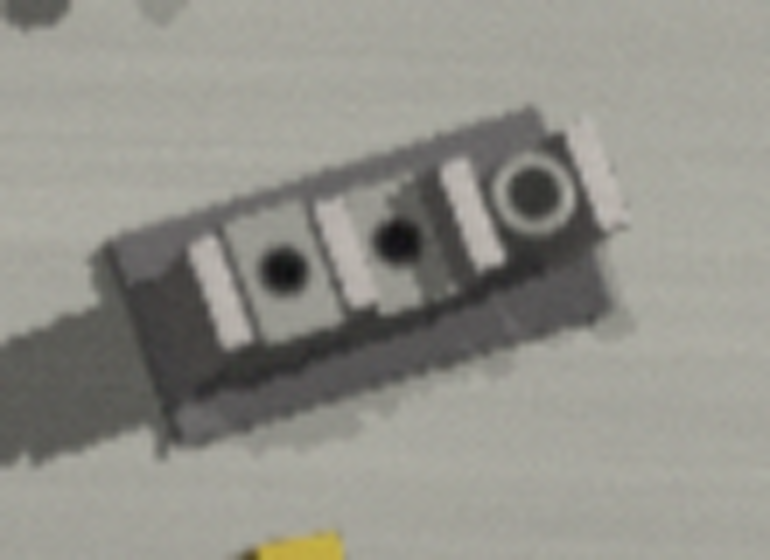

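View pics/t_mag.png

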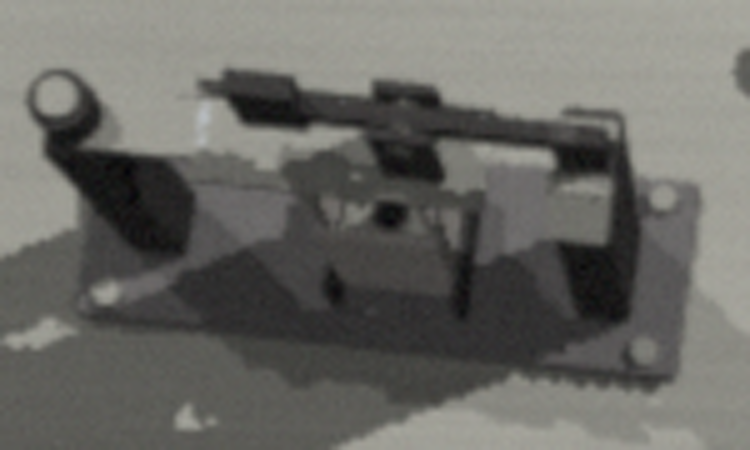

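View pics/s_rack.png

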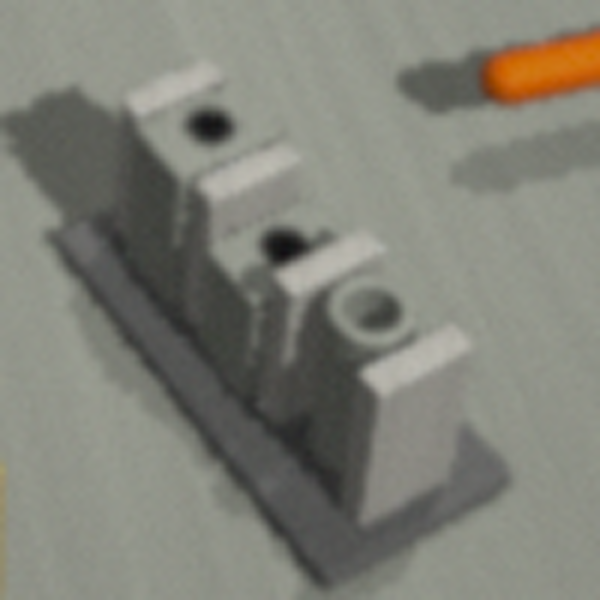

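View pics/s_mag.png

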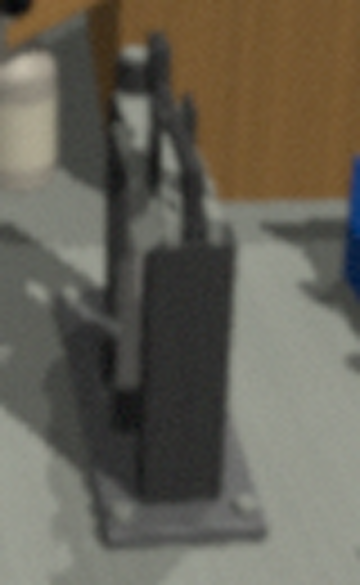

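```bash
python3 - <<'E'
from h import *
t=camera('top'); s=camera('side')
C=lambda x,y:(140+(x-2)/5,135+(y-2)/5)
T=lambda x,y:(360+(x-3)/7,170+(y-3)/7)
S=lambda x,y:(290+(x-2.5)/6,290+(y-2.5)/6)
SM=lambda x,y:(270+(x-2)/4.5,130+(y-2)/4.5)
print('rack plate z8'); 
for p in [(108,243),(172,440),(535,108),(607,300)]: print(np.round(onz(t,T(*p),.008),4))
print('bores tri')
for a,b in [((284,270),(211,126)),((399,240),(284,245)),((534,193),(372,307))]:
    print(tri(t,T(*a),s,S(*b)), onz(t,T(*a),.068),onz(s,S(*b),.068))
print('spacer top corners')
for p in [(222,222),(306,204),(265,343),(347,318)]: print(np.round(onz(t,T(*p),.068),4))
print('fin tops');
for q in [[(190,240),(215,234),(228,350),(252,342)],[(318,204),(342,196),(352,308),(378,300)],[(443,162),(466,156),(480,270),(505,262)],[(567,127),(592,118),(605,232),(630,223)]]:
    P=np.array([onz(t,T(*p),.068) for p in q]).mean(0); print(np.round(P,4))
print('mag plate z12 top');
for p in [(700,185),(680,380),(80,320)]: print(np.round(onz(t,C(*p),.012),4))
print('side')
for p in [(110,545),(265,538)]: print(np.round(onz(s,SM(*p),.012),4))
print('tab top .238', [np.round(onz(t,C(*p),.238),4) for p in [(225,72),(297,78),(222,82)]])
print('cheeks .223', [np.round(onz(t,C(*p),.223),4) for p in [(375,82),(438,88),(375,142),(440,180)]])
print('pad', [np.round(onz(t,p,.003),4) for p in [(298,237),(351,243),(291,296),(345,302)]])
E
```

```text
rack plate z8
[ 0.5872 -0.1807  0.008 ]
[ 0.5245 -0.2     0.008 ]
[ 0.6342 -0.3176  0.008 ]
[ 0.5722 -0.3381  0.008 ]
bores tri
(array([ 0.56598333, -0.22313044,  0.06868846]), np.float64(0.001058653269505304)) [ 0.56667087 -0.22335698  0.068     ] [ 0.56565774 -0.22256683  0.068     ]
(array([ 0.57871463, -0.26112731,  0.05490233]), np.float64(0.0016441494566315131)) [ 0.57659758 -0.25801091  0.068     ] [ 0.57335383 -0.27187776  0.068     ]
(array([ 0.59136562, -0.29878696,  0.06846309]), np.float64(0.0008955682658452489)) [ 0.59193372 -0.29900907  0.068     ] [ 0.59106651 -0.29846786  0.068     ]
spacer top corners
[ 0.581  -0.2051  0.068 ]
[ 0.5871 -0.2304  0.068 ]
[ 0.5443 -0.2172  0.068 ]
[ 0.5525 -0.2418  0.068 ]
fin tops
[ 0.5598 -0.2045  0.068 ]
[ 0.5726 -0.2425  0.068 ]
[ 0.5856 -0.2806  0.068 ]
[ 0.598  -0.3186  0.068 ]
mag plate z12 top
[0.6565 0.0323 0.012 ]
[0.5673 0.0387 0.012 ]
[0.5887 0.3052 0.012 ]
side
[0.5662 0.0319 0.012 ]
[0.6508 0.0214 0.012 ]
tab top .238 [array([0.6301, 0.1973, 0.238 ]), array([0.6284, 0.1713, 0.238 ]), array([0.6264, 0.1982, 0.238 ])]
cheeks .223 [array([0.6324, 0.1457, 0.223 ]), array([0.6306, 0.1226, 0.223 ]), array([0.6097, 0.1445, 0.223 ]), array([0.5959, 0.1203, 0.223 ])]
pad [array([ 0.5111, -0.0117,  0.003 ]), array([ 0.5003, -0.128 ,  0.003 ]), array([0.3829, 0.0009, 0.003 ]), array([ 0.3727, -0.1149,  0.003 ])]
```

Candidates for the spacer:
- (400,209): bore triangulates at 69 mm, flush with the fins, 40x26 top. This is the full-length spacer.
- (417,205): bore at 55 mm, so the short spacer.
- (436,198): bushing.
- (403,257) and (442,263): yellow decoys.

The crop confirms (400,209). Next, the reach to the thumb tab.

```bash
cat >> h.py <<'E'
yaw=-0.077; MO=np.array([.6219,.1588,0]); X=np.array([np.cos(yaw),np.sin(yaw),0]); Y=np.array([-np.sin(yaw),np.cos(yaw),0])
def mag(x,y,z): return MO+x/1000*X+y/1000*Y+np.array([0,0,z/1000])
def calc(p=None,yawy=None,tilt=None):
    """tilt=None: tool straight down with y axis at yaw yawy. prints rotvec (tool) then shift (tool cm, after the turn; and before)"""
    o=get_obs(); R0=Rq(o['eef_rot']); 
    ym=np.arctan2(R0[1,1],R0[0,1])
    if yawy is None: yawy=ym
    y=np.array([np.cos(yawy),np.sin(yawy),0]); z=np.array([0,0,-1.]); x=np.cross(y,z); R1=np.c_[x,y,z]
    if tilt is not None: R1=R.from_rotvec(tilt).as_matrix()@R1
    rv=R.from_matrix(R0.T@R1).as_rotvec()
    print('pos',np.round(o['eef_pos'],4),'yaw',round(ym,4),'t',o['time_s'],'op',round(o['opening'],3),'F',np.round(o['wrist_force'],1))
    print('rot',np.round(rv,4))
    if p is not None:
        d=(np.array(p)-o['eef_pos'])*100; print('shift after turn',np.round(R1.T@d,3),' before',np.round(R0.T@d,3),'world',np.round(d,2))
    return R0,R1
E
python3 - <<'E'
from h import *
t=camera('top'); s=camera('side')
for n,c,f,o in(('top',t,5,(140,135)),('side',s,4.5,(270,130))):
    for nm,P in dict(tabtop=mag(0,25,238),hinge=mag(0,110,215),piv=mag(0,-25,212),catch=mag(0,-90,192),pl1=mag(-45,-125,12),pl2=mag(45,-125,12),pl3=mag(-45,145,12)).items():
        print(n,nm,np.round((proj(c,P)[0]-o)*f,0))
print(tri(t,(140+56/5,135+96/5),s,(270+130/4.5,130+50/4.5)))
calc(mag(0,25,300),yaw)
E
```

```text
top tabtop [260.  88.]
top hinge [43. 86.]
top piv [408. 122.]
top catch [587. 155.]
top pl1 [681. 378.]
top pl2 [701. 182.]
top pl3 [ 74. 319.]
side tabtop [156.  39.]
side hinge [131.  20.]
side piv [171. 121.]
side catch [191. 210.]
side pl1 [108. 536.]
side pl2 [269. 524.]
side pl3 [ 49. 289.]
(array([0.63136651, 0.26899591, 0.19602535]), np.float64(0.0022551529042033345))
pos [ 0.2307 -0.5266  0.2312] yaw -1.158 t 0.4 op 1.003 F [ 0.4 -0.2 -0.2]
rot [-2.000e-04 -2.000e-04 -1.081e+00]
shift after turn [73.85  33.735 -6.883]  before [ 64.51  -49.301  -6.869] world [39.32 71.04  6.88]
```

```bash
python3 -m inch '[{"delta_pos":[0,0,-1.5],"rotation":[0,0,-0.135]},{"delta_pos":[0,0,-1.5],"rotation":[0,0,-0.135]},{"delta_pos":[0,0,-1.5],"rotation":[0,0,-0.135]},{"delta_pos":[0,0,-1.5],"rotation":[0,0,-0.135]},{"delta_pos":[0,0,-1.5],"rotation":[0,0,-0.135]},{"delta_pos":[0,0,-1.5],"rotation":[0,0,-0.135]},{"delta_pos":[0,0,-1.5],"rotation":[0,0,-0.135]},{"delta_pos":[0,0,-1.5],"rotation":[0,0,-0.136]},{"delta_pos":[0,0,0],"rotation":[0,0,0]}]' 4.5
python3 - <<'E'
from h import *
calc(mag(0,25,320),yaw)
E
```

```text
time_s: 1.3
eef_pos: [0.2309, -0.5277, 0.3538]
eef_rot: [0.002, 0.733, 0.68, -0.001]
wrist_force: [-0.1, -0.3, -0.8]
opening: 0.532
pos [ 0.2309 -0.5277  0.3538] yaw -0.0758 t 1.3 op 0.532 F [-0.1 -0.3 -0.8]
rot [0.0012 0.0042 0.0012]
shift after turn [73.951 33.7    3.381]  before [73.923 33.788  3.11 ] world [39.29 71.14 -3.38]
```

```bash
python3 -m inch '[{"delta_pos":[4.1,1.88,0.1],"rotation":[0,0,0]},{"delta_pos":[4.1,1.88,0.1],"rotation":[0,0,0]},{"delta_pos":[4.1,1.88,0.1],"rotation":[0,0,0]},{"delta_pos":[4.1,1.88,0.1],"rotation":[0,0,0]},{"delta_pos":[4.1,1.88,0.1],"rotation":[0,0,0]},{"delta_pos":[4.1,1.88,0.1],"rotation":[0,0,0]},{"delta_pos":[4.1,1.88,0.1],"rotation":[0,0,0]},{"delta_pos":[4.1,1.88,0.1],"rotation":[0,0,0]},{"delta_pos":[4.1,1.88,0.1],"rotation":[0,0,0]},{"delta_pos":[0,0,0],"rotation":[0,0,0]}]'
python3 - <<'E'
from h import *
calc(mag(0,25,320),yaw)
E
```

```text
time_s: 2.3
eef_pos: [0.4292, -0.1671, 0.3415]
eef_rot: [-0.001, 0.733, 0.68, 0.001]
wrist_force: [-0.6, -0.1, 0.1]
opening: 0.527
pos [ 0.4292 -0.1671  0.3415] yaw -0.0742 t 2.3 op 0.527 F [-0.6 -0.1  0.1]
rot [ 0.0001 -0.0021  0.0028]
shift after turn [36.479 16.704  2.145]  before [36.427 16.807  2.224] world [19.46 35.09 -2.15]
```

```bash
python3 -m inch '[{"delta_pos":[4.1,1.88,0.1],"rotation":[0,0,0]},{"delta_pos":[4.1,1.88,0.1],"rotation":[0,0,0]},{"delta_pos":[4.1,1.88,0.1],"rotation":[0,0,0]},{"delta_pos":[4.1,1.88,0.1],"rotation":[0,0,0]},{"delta_pos":[4.1,1.88,0.1],"rotation":[0,0,0]},{"delta_pos":[4.1,1.88,0.1],"rotation":[0,0,0]},{"delta_pos":[4.1,1.88,0.1],"rotation":[0,0,0]},{"delta_pos":[4.1,1.88,0.1],"rotation":[0,0,0]},{"delta_pos":[3.6,1.7,0.1],"rotation":[0,0,0]},{"delta_pos":[0,0,0],"rotation":[0,0,0]}]'
python3 - <<'E'
from h import *
calc(mag(0,25,260),yaw)
t=camera('top'); s=camera('side')
crop(t,140,105,150,110,5,'t1.png'); crop(s,260,60,100,130,4.5,'s1.png')
E
```

```text
time_s: 3.3
eef_pos: [0.6235, 0.1814, 0.3306]
eef_rot: [-0.001, 0.734, 0.679, -0.001]
wrist_force: [-0.6, -0.8, -1.3]
opening: 0.53
pos [0.6235 0.1814 0.3306] yaw -0.0767 t 3.3 op 0.53 F [-0.6 -0.8 -1.3]
rot [-0.0027 -0.0007  0.0003]
shift after turn [0.236 0.012 7.059]  before [0.231 0.031 7.059] world [ 0.03  0.23 -7.06]
```

View pics/s1.png

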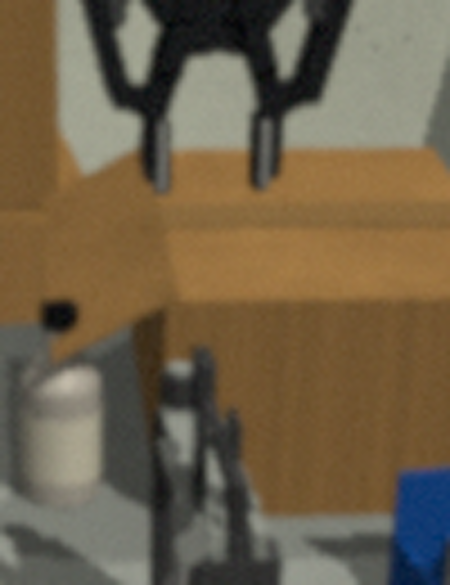

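The jaws straddle the tab (at crop (205,360)). Descending.

```bash
python3 -m inch '[{"delta_pos":[0.2,0,3],"rotation":[0,0,0]},{"delta_pos":[0,0,3],"rotation":[0,0,0]},{"delta_pos":[0,0,2.5],"rotation":[0,0,0]},{"delta_pos":[0,0,0],"rotation":[0,0,0]}]'
python3 - <<'E'
from h import *
calc(mag(0,25,214),yaw)
t=camera('top'); s=camera('side')
crop(t,140,105,150,110,5,'t2.png'); crop(s,260,80,100,130,4.5,'s2.png')
E
```

```text
time_s: 3.8
eef_pos: [0.6202, 0.1781, 0.2437]
eef_rot: [-0.002, 0.735, 0.678, -0.003]
wrist_force: [-0.9, 0.5, -0.3]
opening: 0.525
pos [0.6202 0.1781 0.2437] yaw -0.0803 t 3.8 op 0.525 F [-0.9  0.5 -0.3]
rot [-0.0079  0.0019 -0.0033]
shift after turn [0.587 0.32  2.971]  before [0.594 0.342 2.967] world [ 0.36  0.56 -2.97]
```

View pics/s2.png

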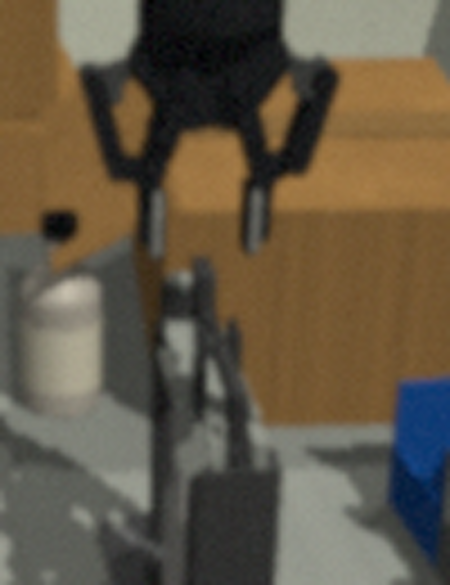

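View pics/t2.png

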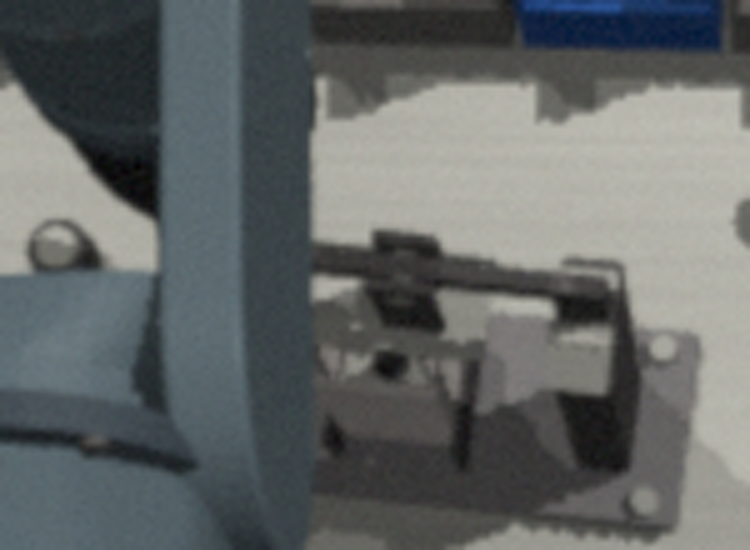

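```bash
python3 -m inch '[{"delta_pos":[0.3,0.2,0.5],"rotation":[0,0,0]},{"delta_pos":[0,0,0],"rotation":[0,0,0]},{"delta_pos":[0,0,0],"rotation":[0,0,0]}]'
python3 - <<'E'
from h import *
calc(mag(0,25,214),yaw)
E
```

```text
time_s: 4.2
eef_pos: [0.6255, 0.1831, 0.2444]
eef_rot: [0.0, 0.734, 0.679, 0.001]
wrist_force: [0.1, 0.5, 0.1]
opening: 0.533
pos [0.6255 0.1831 0.2444] yaw -0.0771 t 4.2 op 0.533 F [0.1 0.5 0.1]
rot [ 0.0016 -0.0003 -0.0001]
shift after turn [ 0.049 -0.176  3.036]  before [ 0.048 -0.181  3.036] world [-0.17  0.06 -3.04]
```

```bash
python3 -m inch '[{"delta_pos":[0,-0.15,1],"rotation":[0,0,0]},{"delta_pos":[0.05,0,1],"rotation":[0,0,0]},{"delta_pos":[0,0,1],"rotation":[0,0,0]},{"delta_pos":[0,0,0],"rotation":[0,0,0]},{"delta_pos":[0,0,0],"rotation":[0,0,0]},{"delta_pos":[0,0,0],"rotation":[0,0,0]}]'
python3 - <<'E'
from h import *
calc(mag(0,25,214),yaw)
s=camera('side')
crop(s,260,80,100,130,4.5,'s3.png')
E
```

```text
time_s: 4.8
eef_pos: [0.6239, 0.1837, 0.2136]
eef_rot: [0.0, 0.734, 0.679, 0.0]
wrist_force: [0.1, 1.0, 0.4]
opening: 0.527
pos [0.6239 0.1837 0.2136] yaw -0.077 t 4.8 op 0.527 F [0.1 1.  0.4]
rot [ 0.0005 -0.0002 -0.    ]
shift after turn [ 0.    -0.003 -0.042]  before [ 0.    -0.003 -0.042] world [-0.    0.    0.04]
```

View pics/s3.png

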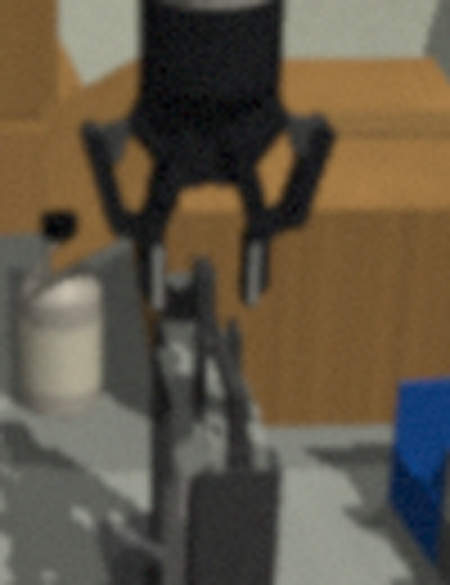

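```bash
python3 -m inch '[{"delta_pos":[0,0,0],"rotation":[0,0,0]},{"delta_pos":[0,0,0],"rotation":[0,0,0]},{"delta_pos":[0,0,0],"rotation":[0,0,0]},{"delta_pos":[0,0,0],"rotation":[0,0,0]},{"delta_pos":[0,0,0],"rotation":[0,0,0]},{"delta_pos":[0,0,0],"rotation":[0,0,0]}]' 0
python3 - <<'E'
from h import *
R0,R1=calc()
P=mag(0,-25,212); o=get_obs()
# tilt about pivot, hinge side goes down: rotate by -a about X  (Y->-Z)
for n,a in ((6,0.30),):
    w=R.from_rotvec(-X*a/n)
    d=w.apply(o['eef_pos']-P)-(o['eef_pos']-P)
    print('press rows',n,'shift',np.round(R0.T@d*100,3),'rot',np.round(R0.T@(-X*a/n),4))
    for k in range(n):
        A=R.from_rotvec(-X*a/n*k); p0=P+A.apply(o['eef_pos']-P); p1=P+(w*A).apply(o['eef_pos']-P); print(np.round((A.as_matrix()@R0).T@(p1-p0)*100,3))
E
```

```text
time_s: 5.45
eef_pos: [0.6246, 0.1836, 0.2139]
eef_rot: [0.001, 0.734, 0.679, 0.001]
wrist_force: [4.9, 0.9, -0.9]
opening: 0.106
pos [0.6246 0.1836 0.2139] yaw -0.0776 t 5.45 op 0.106 F [ 4.9  0.9 -0.9]
rot [ 0.0025 -0.0005  0.    ]
press rows 6 shift [ 0.003 -0.001  0.25 ] rot [-0.     -0.05   -0.0001]
[ 0.003 -0.001  0.25 ]
[ 0.003 -0.001  0.25 ]
[ 0.003 -0.001  0.25 ]
[ 0.003 -0.001  0.25 ]
[ 0.003 -0.001  0.25 ]
[ 0.003 -0.001  0.25 ]
```

```bash
python3 -m inch '[{"delta_pos":[0,0,0.25],"rotation":[0,-0.05,0]},{"delta_pos":[0,0,0.25],"rotation":[0,-0.05,0]},{"delta_pos":[0,0,0.25],"rotation":[0,-0.05,0]},{"delta_pos":[0,0,0.25],"rotation":[0,-0.05,0]},{"delta_pos":[0,0,0.25],"rotation":[0,-0.05,0]},{"delta_pos":[0,0,0.25],"rotation":[0,-0.05,0]},{"delta_pos":[0,0,0],"rotation":[0,0,0]},{"delta_pos":[0,0,0],"rotation":[0,0,0]}]'
python3 - <<'E'
from h import *
R0,R1=calc(); o=get_obs()
H=mag(0,110,0)
a=0.12; w=R.from_rotvec([0,0,-a]); r=o['eef_pos']-H; r[2]=0; print(np.round(r,4))
d=w.apply(r)-r
print('row',np.round(R0.T@d*100,3),np.round(R0.T@[0,0,-a],4)); print('tilt',np.round(R0[:,2],3))
s=camera('side'); crop(s,260,80,100,130,4.5,'s4.png')
E
```

```text
time_s: 6.25
eef_pos: [0.6246, 0.182, 0.1996]
eef_rot: [0.103, 0.725, 0.672, -0.109]
wrist_force: [4.5, 0.1, 3.6]
opening: 0.102
pos [0.6246 0.182  0.1996] yaw -0.0764 t 6.25 op 0.102 F [4.5 0.1 3.6]
rot [ 0.0028  0.3002 -0.0004]
[-0.0058 -0.0865  0.    ]
row [ 0.049 -1.038 -0.018] [ 0.0355 -0.0003  0.1146]
tilt [-0.02  -0.295 -0.955]
```

View pics/s4.png

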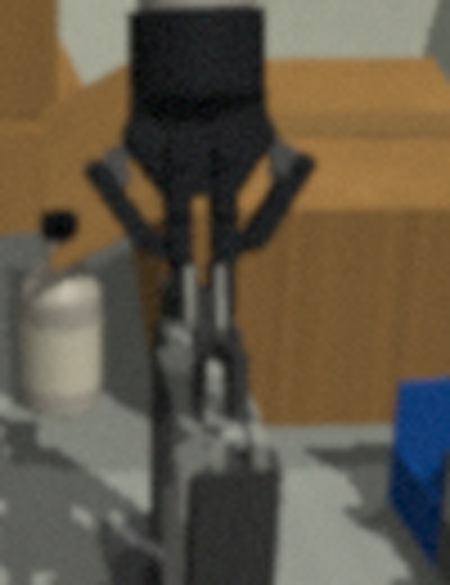

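```bash
python3 -m inch '[{"delta_pos":[0.025,-0.52,-0.01],"rotation":[0.0177,0,0.0573]},{"delta_pos":[0.05,-1.04,-0.02],"rotation":[0.0355,0,0.1146]},{"delta_pos":[0.05,-1.04,-0.02],"rotation":[0.0355,0,0.1146]},{"delta_pos":[0,0,0],"rotation":[0,0,0]}]'
python3 - <<'E'
from h import *
R0,R1=calc(); o=get_obs()
H=mag(0,110,0); r=o['eef_pos']-H; print(np.round(r,4),np.linalg.norm(r[:2]),'gate~',yaw+np.pi/2-0-np.arctan2(-r[1],-r[0]))
s=camera('side'); crop(s,240,80,120,130,4.5,'s5.png')
E
```

```text
time_s: 6.7
eef_pos: [0.5988, 0.1883, 0.1997]
eef_rot: [0.084, 0.818, 0.555, -0.122]
wrist_force: [5.5, 3.0, 4.1]
opening: 0.1
pos [0.5988 0.1883 0.1997] yaw -0.3788 t 6.7 op 0.1 F [5.5 3.  4.1]
rot [ 0.0018  0.2979 -0.0003]
[-0.0315 -0.0801  0.1997] 0.0861191203048806 gate~ 0.2980181590682809
```

View pics/s5.png

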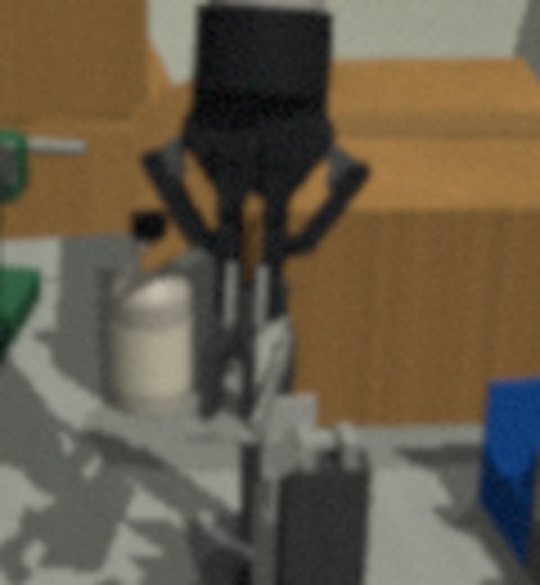

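The gate is moving freely with the tab held (leaf swung left of the catch post). Continuing the swing.

```bash
python3 -m inch '[{"delta_pos":[0.05,-1.04,-0.02],"rotation":[0.0355,0,0.1146]},{"delta_pos":[0.05,-1.04,-0.02],"rotation":[0.0355,0,0.1146]},{"delta_pos":[0.05,-1.04,-0.02],"rotation":[0.0355,0,0.1146]},{"delta_pos":[0.05,-1.04,-0.02],"rotation":[0.0355,0,0.1146]},{"delta_pos":[0.05,-1.04,-0.02],"rotation":[0.0355,0,0.1146]},{"delta_pos":[0,0,0],"rotation":[0,0,0]}]'
python3 -m inch '[{"delta_pos":[0.05,-1.04,-0.02],"rotation":[0.0355,0,0.1146]},{"delta_pos":[0.05,-1.04,-0.02],"rotation":[0.0355,0,0.1146]},{"delta_pos":[0.05,-1.04,-0.02],"rotation":[0.0355,0,0.1146]},{"delta_pos":[0.05,-1.04,-0.02],"rotation":[0.0355,0,0.1146]},{"delta_pos":[0.05,-1.04,-0.02],"rotation":[0.0355,0,0.1146]},{"delta_pos":[0,0,0],"rotation":[0,0,0]},{"delta_pos":[0,0,0],"rotation":[0,0,0]}]'
python3 - <<'E'
from h import *
R0,R1=calc(); o=get_obs()
H=mag(0,110,0); r=o['eef_pos']-H; print(np.round(r,4),np.linalg.norm(r[:2]),'gate~',yaw+np.pi/2-0-np.arctan2(-r[1],-r[0]))
s=camera('side'); crop(s,180,60,200,160,3.8,'s6.png')
E
```

```text
time_s: 7.35
eef_pos: [0.5589, 0.221, 0.1998]
eef_rot: [0.043, 0.946, 0.289, -0.141]
wrist_force: [5.8, 4.9, 2.4]
opening: 0.101
time_s: 8.05
eef_pos: [0.5438, 0.27, 0.1998]
eef_rot: [-0.002, 0.989, -0.001, -0.148]
wrist_force: [5.9, 6.8, 0.8]
opening: 0.106
pos [0.5438 0.27   0.1998] yaw -1.5736 t 8.05 op 0.106 F [5.9 6.8 0.8]
rot [-0.0041  0.2961  0.0006]
[-0.0865  0.0015  0.1998] 0.08654843303653569 gate~ 1.5114374356224918
```

View pics/s6.png

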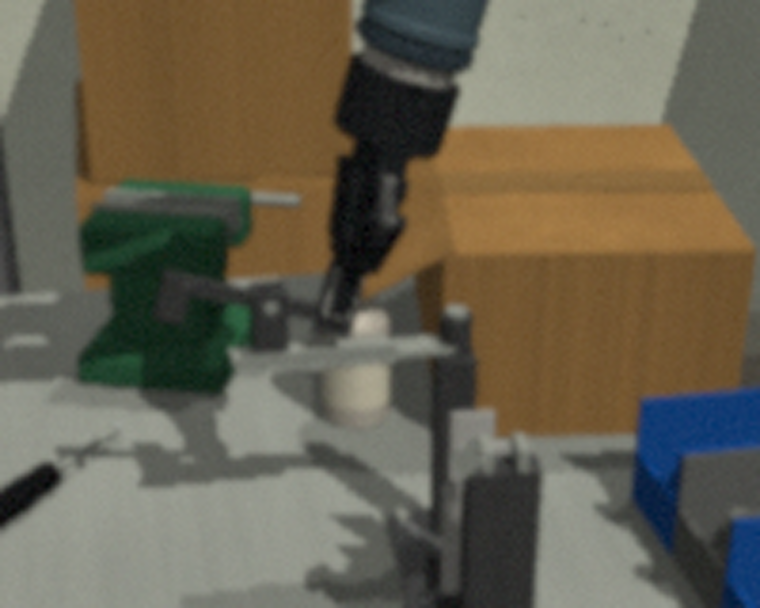

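The gate is open about 1.5 rad with the nose held up (crop (170,290)). Now I let the latch down, release and rise.

```bash
python3 -m inch '[{"delta_pos":[0,0,-0.25],"rotation":[0,0.05,0]},{"delta_pos":[0,0,-0.25],"rotation":[0,0.05,0]},{"delta_pos":[0,0,-0.25],"rotation":[0,0.05,0]},{"delta_pos":[0,0,-0.25],"rotation":[0,0.05,0]},{"delta_pos":[0,0,-0.25],"rotation":[0,0.05,0]},{"delta_pos":[0,0,-0.25],"rotation":[0,0.05,0]},{"delta_pos":[0,0,0],"rotation":[0,0,0]}]'
python3 -m inch '[{"delta_pos":[0,0,0],"rotation":[0,0,0]},{"delta_pos":[0,0,0],"rotation":[0,0,0]},{"delta_pos":[0,0,0],"rotation":[0,0,0]},{"delta_pos":[0,0,0],"rotation":[0,0,0]},{"delta_pos":[0,0,-2],"rotation":[0,0,0]},{"delta_pos":[0,0,-3],"rotation":[0,0,0]},{"delta_pos":[0,0,-4],"rotation":[0,0,0]}]' 4.5
python3 - <<'E'
from h import *
ry=np.arctan2(.3175,.9482); 
print('rack yaw',ry); calc([.5662,-.2230,.18],ry)
E
```

```text
time_s: 8.8
eef_pos: [0.5454, 0.2699, 0.2139]
eef_rot: [-0.001, 1.0, -0.001, 0.002]
wrist_force: [7.2, 7.4, -4.3]
opening: 0.103
time_s: 9.5
eef_pos: [0.5441, 0.2678, 0.3025]
eef_rot: [0.0, 1.0, -0.003, -0.002]
wrist_force: [0.6, 0.6, -0.5]
opening: 0.524
rack yaw 0.3231104093504614
pos [0.5441 0.2678 0.3025] yaw -1.5767 t 9.5 op 0.524 F [ 0.6  0.6 -0.5]
rot [-0.0041  0.0043 -1.8998]
shift after turn [-47.239 -13.486  12.249]  before [ 2.56  49.051 12.286] world [  2.21 -49.08 -12.25]
```

```bash
python3 -m inch '[{"delta_pos":[0.23,4.9,0],"rotation":[0,0,0]},{"delta_pos":[0.23,4.9,0],"rotation":[0,0,0]},{"delta_pos":[0.23,4.9,0],"rotation":[0,0,0]},{"delta_pos":[0.23,4.9,0],"rotation":[0,0,0]},{"delta_pos":[0.23,4.9,0],"rotation":[0,0,0]},{"delta_pos":[0.23,4.9,0],"rotation":[0,0,0]},{"delta_pos":[0.23,4.9,0],"rotation":[0,0,0]},{"delta_pos":[0.23,4.9,0],"rotation":[0,0,0]},{"delta_pos":[0.23,4.9,0],"rotation":[0,0,0]},{"delta_pos":[0.23,4.9,0],"rotation":[0,0,0]}]' 6.2
python3 -m inch '[{"delta_pos":[0,0,0.5],"rotation":[0,0,-0.146]},{"delta_pos":[0,0,0.5],"rotation":[0,0,-0.146]},{"delta_pos":[0,0,0.5],"rotation":[0,0,-0.146]},{"delta_pos":[0,0,0.5],"rotation":[0,0,-0.146]},{"delta_pos":[0,0,0.5],"rotation":[0,0,-0.146]},{"delta_pos":[0,0,0.5],"rotation":[0,0,-0.146]},{"delta_pos":[0,0,0.5],"rotation":[0,0,-0.146]},{"delta_pos":[0,0,0.5],"rotation":[0,0,-0.146]},{"delta_pos":[0,0,0.5],"rotation":[0,0,-0.146]},{"delta_pos":[0,0,0.5],"rotation":[0,0,-0.146]}]'
python3 -m inch '[{"delta_pos":[0,0,1],"rotation":[0,0,-0.146]},{"delta_pos":[0,0,1],"rotation":[0,0,-0.146]},{"delta_pos":[0,0,1],"rotation":[0,0,-0.146]},{"delta_pos":[0,0,0],"rotation":[0,0,0]},{"delta_pos":[0,0,0],"rotation":[0,0,0]}]'
python3 - <<'E'
from h import *
ry=np.arctan2(.3175,.9482); calc([.5662,-.2230,.15],ry)
s=camera('side'); crop(s,200,180,220,200,3.5,'s7.png')
t=camera('top'); crop(t,140,60,220,200,3.2,'t7.png')
E
```

```text
time_s: 10.5
eef_pos: [0.565, -0.224, 0.3036]
eef_rot: [-0.0, 1.0, -0.003, -0.0]
wrist_force: [0.6, 0.4, 1.3]
opening: 0.725
time_s: 11.5
eef_pos: [0.5652, -0.2219, 0.2532]
eef_rot: [-0.0, 0.745, 0.667, -0.0]
wrist_force: [1.4, -0.4, 1.0]
opening: 0.722
time_s: 12.0
eef_pos: [0.5652, -0.2219, 0.2235]
eef_rot: [-0.001, 0.586, 0.81, 0.0]
wrist_force: [0.8, 0.1, 0.1]
opening: 0.724
pos [ 0.5652 -0.2219  0.2235] yaw 0.3173 t 12.0 op 0.724 F [0.8 0.1 0.1]
rot [-0.0006 -0.0009 -0.0058]
shift after turn [-0.139  0.057  7.354]  before [-0.145  0.062  7.354] world [ 0.1  -0.11 -7.35]
```

View pics/s7.png

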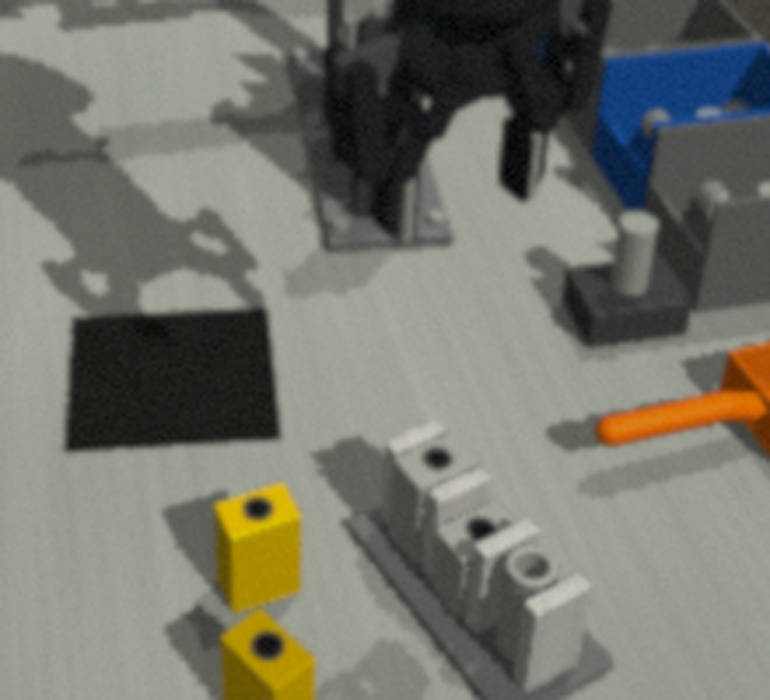

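View pics/t7.png

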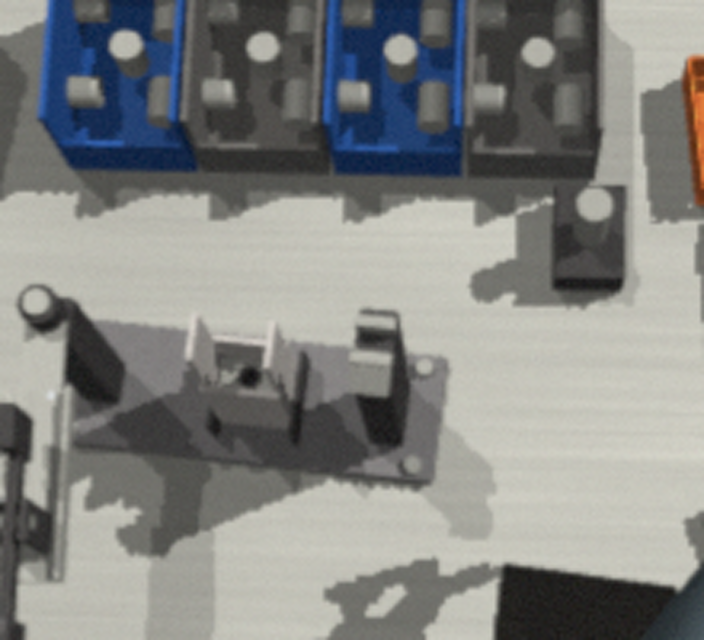

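Gate remains open. The loaded spacer's bore is visible in the tube at t7 crop (250,377) and both ears are clear. Going down on the spacer.

```bash
python3 -m inch '[{"delta_pos":[-0.14,0.06,3],"rotation":[0,0,0.006]},{"delta_pos":[0,0,3],"rotation":[0,0,0]},{"delta_pos":[0,0,3],"rotation":[0,0,0]},{"delta_pos":[0,0,2],"rotation":[0,0,0]},{"delta_pos":[0,0,0],"rotation":[0,0,0]},{"delta_pos":[0,0,0],"rotation":[0,0,0]}]'
python3 - <<'E'
from h import *
ry=np.arctan2(.3175,.9482); calc([.5662,-.2230,.042],ry)
s=camera('side'); crop(s,280,240,120,140,4.2,'s8.png')
t=cv2.imread('pics/t7.png'); t=camera('top'); crop(t,170,145,110,70,7,'t8.png')
E
```

```text
time_s: 12.7
eef_pos: [0.5667, -0.2231, 0.1144]
eef_rot: [0.0, 0.588, 0.809, 0.0]
wrist_force: [0.1, -1.4, 0.3]
opening: 0.727
pos [ 0.5667 -0.2231  0.1144] yaw 0.3143 t 12.7 op 0.727 F [ 0.1 -1.4  0.3]
rot [ 0.0002  0.     -0.0088]
shift after turn [ 0.029 -0.044  7.237]  before [ 0.029 -0.046  7.237] world [-0.05  0.01 -7.24]
```

View pics/s8.png

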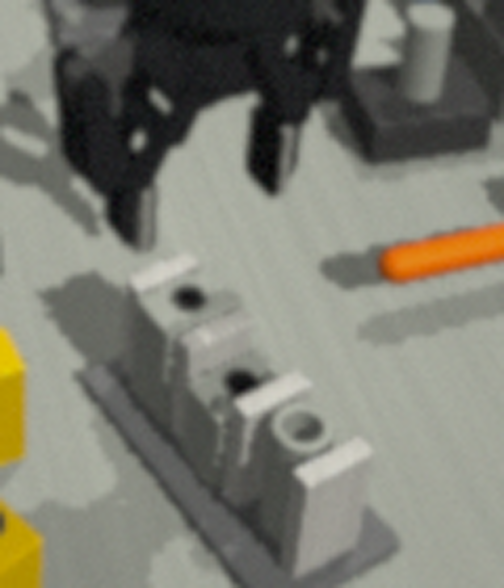

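View pics/t8.png

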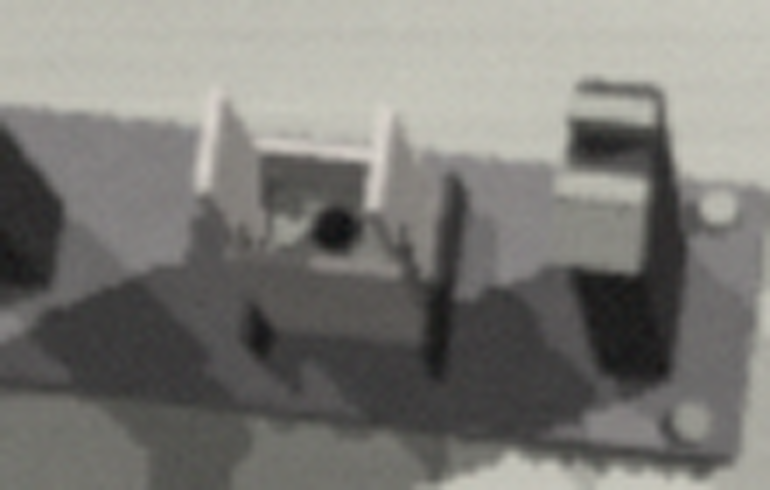

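```bash
python3 -m inch '[{"delta_pos":[0.03,-0.04,2.4],"rotation":[0,0,-0.009]},{"delta_pos":[0,0,2.4],"rotation":[0,0,0]},{"delta_pos":[0,0,2.4],"rotation":[0,0,0]},{"delta_pos":[0,0,0],"rotation":[0,0,0]},{"delta_pos":[0,0,0],"rotation":[0,0,0]}]'
python3 - <<'E'
from h import *
ry=np.arctan2(.3175,.9482); calc([.5662,-.2230,.042],ry)
t=camera('top'); T=lambda p:(170+(p[0]-3)/7,145+(p[1]-3)/7)
print('bore',onz(t,T((337,228)),.072))
L=[(208,88),(222,90),(195,190),(211,193)]; Rr=[(377,108),(392,108),(365,208),(383,212)]
for q in (L,Rr):
    P=np.array([onz(t,T(p),.156) for p in q]); print(np.round(P,4),np.round(P.mean(0),4))
print('ears pred'); 
for y in (24,-24): print(mag(0,y,156), [np.round((proj(t,mag(a,y+b,156))[0]-[170,145])*7+3) for a,b in ((15,2),(15,-2),(-15,2),(-15,-2))])
print('lip',[np.round((proj(t,mag(a,b,98))[0]-[170,145])*7+3) for a,b in ((15,22),(15,-22),(19,22),(19,-22),(-19,22),(-19,-22),(-15,-22))],'bore',(proj(t,mag(0,0,72))[0]-[170,145])*7+3)
s=camera('side'); crop(s,300,240,100,120,4.8,'s9.png'); crop(s,280,170,60,90,6.5,'s9m.png')
E
```

```text
time_s: 13.3
eef_pos: [0.5665, -0.2231, 0.0429]
eef_rot: [0.0, 0.584, 0.812, 0.0]
wrist_force: [0.5, -0.2, 0.6]
opening: 0.72
pos [ 0.5665 -0.2231  0.0429] yaw 0.3242 t 13.3 op 0.72 F [ 0.5 -0.2  0.6]
rot [0.0006 0.0005 0.0011]
shift after turn [ 0.016 -0.026  0.087]  before [ 0.016 -0.026  0.087] world [-0.03  0.01 -0.09]
bore [0.62440116 0.16076497 0.072     ]
[[0.6412 0.186  0.156 ]
 [0.6407 0.182  0.156 ]
 [0.6116 0.1878 0.156 ]
 [0.6108 0.1834 0.156 ]] [0.6261 0.1848 0.156 ]
[[0.6364 0.1384 0.156 ]
 [0.6365 0.1342 0.156 ]
 [0.6074 0.1404 0.156 ]
 [0.6064 0.1353 0.156 ]] [0.6217 0.1371 0.156 ]
ears pred
[0.62374617 0.18272889 0.156     ] [array([216.,  96.]), array([230.,  98.]), array([202., 199.]), array([216., 201.])]
[0.62005383 0.13487111 0.156     ] [array([387., 112.]), array([401., 114.]), array([373., 216.]), array([387., 217.])]
lip [array([263., 157.]), array([411., 171.]), array([265., 144.]), array([413., 158.]), array([248., 268.]), array([397., 282.]), array([399., 269.])] bore [343.09222984 236.15276691]
```

View pics/s9.png

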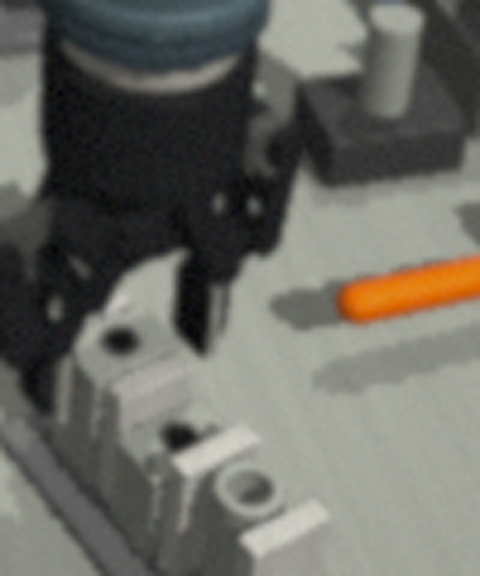

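View pics/s9m.png

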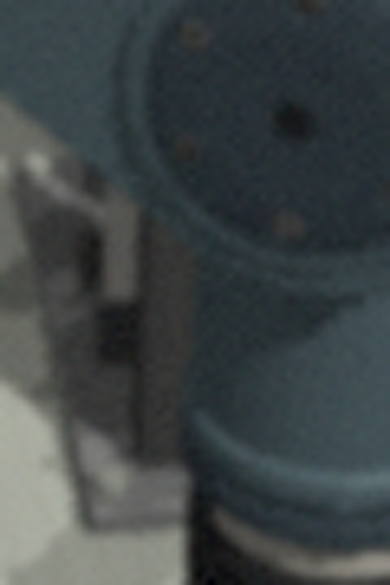

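```bash
python3 -m inch '[{"delta_pos":[0,0,0],"rotation":[0,0,0]},{"delta_pos":[0,0,0],"rotation":[0,0,0]},{"delta_pos":[0,0,0],"rotation":[0,0,0]},{"delta_pos":[0,0,0],"rotation":[0,0,0]},{"delta_pos":[0,0,0],"rotation":[0,0,0]},{"delta_pos":[0,0,-0.5],"rotation":[0,0,0]},{"delta_pos":[0,0,-0.5],"rotation":[0,0,0]},{"delta_pos":[0,0,-1],"rotation":[0,0,0]}]' 3
python3 - <<'E'
from h import *
calc()
s=camera('side'); crop(s,290,230,110,120,4.8,'s10.png')
E
```

```text
time_s: 14.2
eef_pos: [0.5649, -0.2221, 0.061]
eef_rot: [-0.001, 0.584, 0.812, 0.0]
wrist_force: [0.1, 0.7, -3.6]
opening: 0.46
pos [ 0.5649 -0.2221  0.061 ] yaw 0.3244 t 14.2 op 0.46 F [ 0.1  0.7 -3.6]
rot [-0.0017 -0.0024 -0.    ]
```

View pics/s10.png

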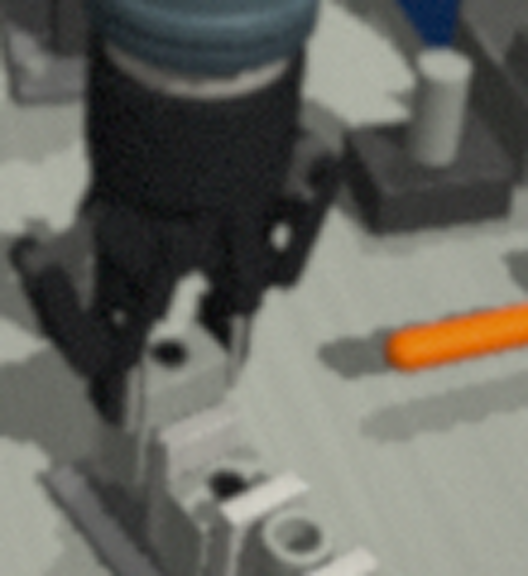

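```bash
python3 -m inch '[{"delta_pos":[0,0,-2],"rotation":[0,0,0]},{"delta_pos":[0,0,-3],"rotation":[0,0,0]},{"delta_pos":[0,0,-3],"rotation":[0,0,0]},{"delta_pos":[0,0,-1.5],"rotation":[0,0,0]}]'
python3 - <<'E'
from h import *
calc([.4418,-.0635,.075])
E
```

```text
time_s: 14.65
eef_pos: [0.5672, -0.2235, 0.1599]
eef_rot: [0.002, 0.584, 0.812, 0.0]
wrist_force: [-0.4, -0.6, -2.9]
opening: 0.451
pos [ 0.5672 -0.2235  0.1599] yaw 0.3244 t 14.65 op 0.451 F [-0.4 -0.6 -2.9]
rot [ 0.0028  0.0031 -0.    ]
shift after turn [19.163 -6.785  8.495]  before [19.19  -6.809  8.416] world [-12.54  16.    -8.49]
```

```bash
python3 -m inch '[{"delta_pos":[2.5,-0.9,-0.2],"rotation":[0,0,0]},{"delta_pos":[4,-1.4,0],"rotation":[0,0,0]},{"delta_pos":[4,-1.4,0],"rotation":[0,0,0]},{"delta_pos":[4,-1.4,0.5],"rotation":[0,0,0]},{"delta_pos":[3,-1.1,2.5],"rotation":[0,0,0]},{"delta_pos":[1.7,-0.6,2.5],"rotation":[0,0,0]},{"delta_pos":[0,0,2.5],"rotation":[0,0,0]},{"delta_pos":[0,0,1],"rotation":[0,0,0]},{"delta_pos":[0,0,0],"rotation":[0,0,0]},{"delta_pos":[0,0,0],"rotation":[0,0,0]}]'
python3 - <<'E'
from h import *
calc([.4418,-.0635,.038])
s=camera('side'); crop(s,180,200,160,120,4.5,'s11.png')
E
```

```text
time_s: 15.65
eef_pos: [0.441, -0.063, 0.0694]
eef_rot: [0.0, 0.584, 0.812, 0.0]
wrist_force: [-0.1, 0.3, -3.3]
opening: 0.458
pos [ 0.441  -0.063   0.0694] yaw 0.3239 t 15.65 op 0.458 F [-0.1  0.3 -3.3]
rot [ 0.0005  0.0002 -0.    ]
shift after turn [-0.076  0.059  3.136]  before [-0.075  0.057  3.136] world [ 0.08 -0.05 -3.14]
```

View pics/s11.png

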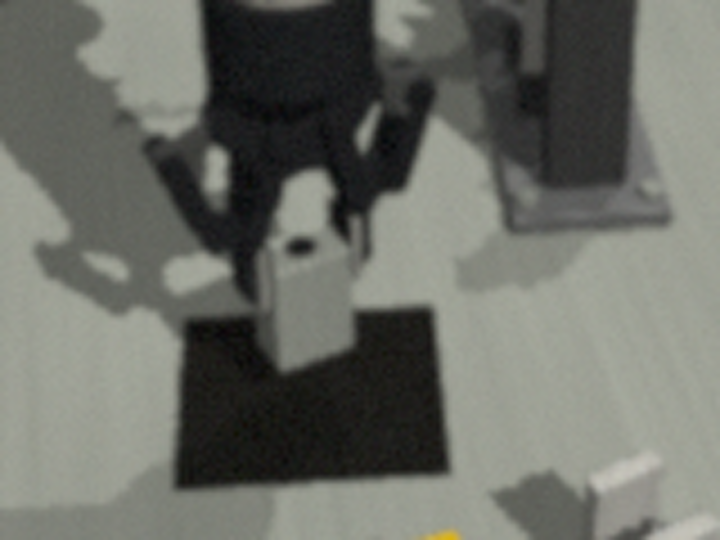

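The spacer hangs upright over the pad (bore at crop (302,245)). Lowering.

```bash
python3 -m inch '[{"delta_pos":[0,0,1],"rotation":[0,0,0]},{"delta_pos":[0,0,1],"rotation":[0,0,0]},{"delta_pos":[0,0,0.8],"rotation":[0,0,0]},{"delta_pos":[0,0,0.1],"rotation":[0,0,0]},{"delta_pos":[0,0,0.1],"rotation":[0,0,0]},{"delta_pos":[0,0,0],"rotation":[0,0,0]},{"delta_pos":[0,0,0],"rotation":[0,0,0]}]'
python3 -m inch '[{"delta_pos":[0,0,0.1],"rotation":[0,0,0]},{"delta_pos":[0,0,0],"rotation":[0,0,0]}]'
python3 -m inch '[{"delta_pos":[0,0,0.1],"rotation":[0,0,0]},{"delta_pos":[0,0,0],"rotation":[0,0,0]}]'
```

```text
time_s: 16.4
eef_pos: [0.4403, -0.0624, 0.0387]
eef_rot: [-0.0, 0.584, 0.812, 0.0]
wrist_force: [0.6, -0.7, -3.4]
opening: 0.455
time_s: 16.6
eef_pos: [0.4405, -0.0625, 0.0384]
eef_rot: [-0.0, 0.584, 0.812, 0.0]
wrist_force: [-2.7, 0.9, 5.8]
opening: 0.452
time_s: 16.8
eef_pos: [0.4406, -0.0625, 0.0384]
eef_rot: [-0.0, 0.583, 0.812, -0.0]
wrist_force: [-7.6, 1.9, 18.9]
opening: 0.46
```

Standing on the pad. Release, rise, turn 90°.

```bash
python3 -m inch '[{"delta_pos":[0,0,-0.1],"rotation":[0,0,0]},{"delta_pos":[0,0,0],"rotation":[0,0,0]},{"delta_pos":[0,0,0],"rotation":[0,0,0]},{"delta_pos":[0,0,0],"rotation":[0,0,0]},{"delta_pos":[0,0,-1],"rotation":[0,0,0]},{"delta_pos":[0,0,-2.5],"rotation":[0,0,0]},{"delta_pos":[0,0,-3],"rotation":[0,0,0]},{"delta_pos":[0,0,0],"rotation":[0,0,0]}]' 6
python3 -m inch '[{"delta_pos":[0,0,0],"rotation":[0,0,0.143]},{"delta_pos":[0,0,0],"rotation":[0,0,0.143]},{"delta_pos":[0,0,0],"rotation":[0,0,0.143]},{"delta_pos":[0,0,0],"rotation":[0,0,0.143]},{"delta_pos":[0,0,0],"rotation":[0,0,0.143]},{"delta_pos":[0,0,0],"rotation":[0,0,0.143]},{"delta_pos":[0,0,0],"rotation":[0,0,0.143]},{"delta_pos":[0,0,0],"rotation":[0,0,0.143]},{"delta_pos":[0,0,0],"rotation":[0,0,0.143]},{"delta_pos":[0,0,0],"rotation":[0,0,0.143]}]' 4.5
python3 -m inch '[{"delta_pos":[0,0,0],"rotation":[0,0,0.14]},{"delta_pos":[0,0,0],"rotation":[0,0,0]},{"delta_pos":[0,0,0],"rotation":[0,0,0]}]'
python3 - <<'E'
from h import *
calc([.4405,-.0625,.0375],.3235-np.pi/2)
s=camera('side'); crop(s,180,200,160,120,4.5,'s12.png')
E
```

```text
time_s: 17.6
eef_pos: [0.4431, -0.0635, 0.1068]
eef_rot: [0.003, 0.584, 0.812, 0.001]
wrist_force: [0.3, -0.2, 0.1]
opening: 0.703
time_s: 18.6
eef_pos: [0.4399, -0.0623, 0.1025]
eef_rot: [-0.0, 0.974, 0.228, -0.0]
wrist_force: [-0.4, 0.6, 0.5]
opening: 0.529
time_s: 18.9
eef_pos: [0.44, -0.0623, 0.1026]
eef_rot: [-0.0, 0.987, 0.164, -0.0]
wrist_force: [0.4, 0.2, -0.0]
opening: 0.533
pos [ 0.44   -0.0623  0.1026] yaw -1.2419 t 18.9 op 0.533 F [ 0.4  0.2 -0. ]
rot [-0.0007  0.0004  0.0054]
shift after turn [0.039 0.033 6.506]  before [0.041 0.038 6.506] world [ 0.05 -0.02 -6.51]
```

View pics/s12.png

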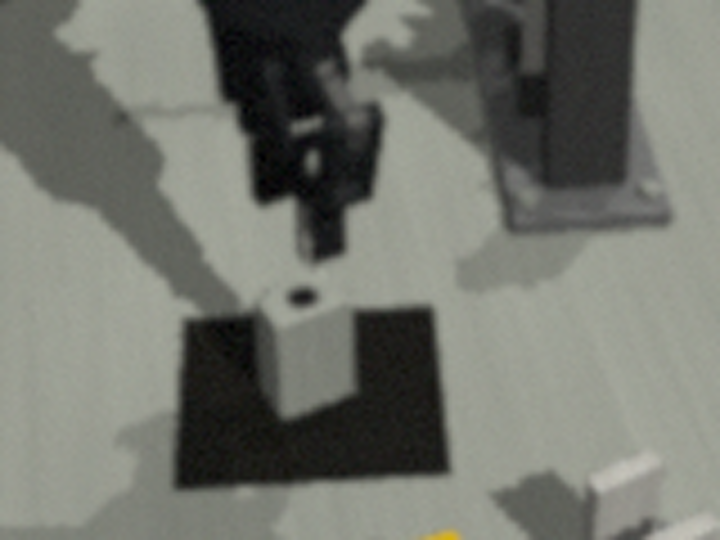

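```bash
python3 -m inch '[{"delta_pos":[0.04,0.035,1.5],"rotation":[0,0,0.0055]},{"delta_pos":[0,0,2],"rotation":[0,0,0]},{"delta_pos":[0,0,2],"rotation":[0,0,0]},{"delta_pos":[0,0,1.35],"rotation":[0,0,0]},{"delta_pos":[0,0,0],"rotation":[0,0,0]},{"delta_pos":[0,0,0],"rotation":[0,0,0]}]'
python3 - <<'E'
from h import *
calc([.4405,-.0625,.034],.3235-np.pi/2)
E
```

```text
time_s: 19.55
eef_pos: [0.4406, -0.0625, 0.0343]
eef_rot: [-0.0, 0.987, 0.16, -0.0]
wrist_force: [-0.0, -0.6, 0.3]
opening: 0.526
pos [ 0.4406 -0.0625  0.0343] yaw -1.2498 t 19.55 op 0.526 F [-0.  -0.6  0.3]
rot [-0.0008  0.0006 -0.0025]
shift after turn [-0.01  -0.005  0.027]  before [-0.01  -0.005  0.027] world [-0.01  0.   -0.03]
```

```bash
python3 -m inch '[{"delta_pos":[0,0,0],"rotation":[0,0,0]},{"delta_pos":[0,0,0],"rotation":[0,0,0]},{"delta_pos":[0,0,0],"rotation":[0,0,0]},{"delta_pos":[0,0,0],"rotation":[0,0,0]},{"delta_pos":[0,0,0],"rotation":[0,0,0]},{"delta_pos":[0,0,0],"rotation":[0,0,0]}]' 1.5
python3 -m inch '[{"delta_pos":[0,0,-0.5],"rotation":[0,0,0]},{"delta_pos":[0,0,-1.5],"rotation":[0,0,0]},{"delta_pos":[0,0,-3],"rotation":[0,0,0]},{"delta_pos":[0,0,-4],"rotation":[0,0,0]},{"delta_pos":[0,0,-5],"rotation":[0,0,0]},{"delta_pos":[0,0,-5],"rotation":[0,0,0]},{"delta_pos":[0,0,-3],"rotation":[0,0,0]},{"delta_pos":[0,0,0],"rotation":[0,0,0]}]'
python3 - <<'E'
from h import *
calc([.624,.1605,.26],-.080)
s=camera('side'); crop(s,180,80,200,160,4,'s13.png')
E
```

```text
time_s: 20.15
eef_pos: [0.4414, -0.0628, 0.0352]
eef_rot: [0.0, 0.987, 0.159, 0.001]
wrist_force: [-1.3, 1.5, 5.8]
opening: 0.296
time_s: 20.95
eef_pos: [0.4431, -0.0636, 0.2594]
eef_rot: [0.002, 0.987, 0.159, 0.004]
wrist_force: [0.9, -0.0, -3.1]
opening: 0.293
pos [ 0.4431 -0.0636  0.2594] yaw -1.2508 t 20.95 op 0.293 F [ 0.9 -0.  -3.1]
rot [ 0.0096 -0.0027 -1.1708]
shift after turn [23.785 16.238 -0.06 ]  before [ 2.4218e+01 -1.5584e+01  1.7000e-02] world [18.09 22.41  0.06]
```

View pics/s13.png

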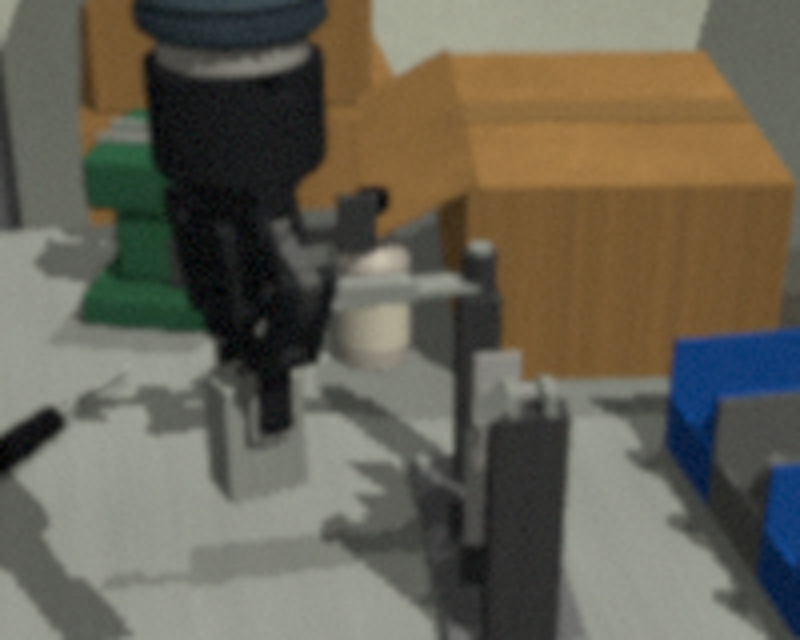

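```bash
python3 -m inch '[{"delta_pos":[0,0,0],"rotation":[0,0,-0.146]},{"delta_pos":[0,0,0],"rotation":[0,0,-0.146]},{"delta_pos":[0,0,0],"rotation":[0,0,-0.146]},{"delta_pos":[0,0,0],"rotation":[0,0,-0.146]},{"delta_pos":[0,0,0],"rotation":[0,0,-0.146]},{"delta_pos":[0,0,0],"rotation":[0,0,-0.146]},{"delta_pos":[0,0,0],"rotation":[0,0,-0.146]},{"delta_pos":[0,0,0],"rotation":[0,0,-0.149]},{"delta_pos":[0,0,0],"rotation":[0,0,0]}]'
python3 -m inch '[{"delta_pos":[1.7,1.16,0],"rotation":[0,0,0]},{"delta_pos":[3.4,2.32,0],"rotation":[0,0,0]},{"delta_pos":[3.4,2.32,0],"rotation":[0,0,0]},{"delta_pos":[3.4,2.32,0],"rotation":[0,0,0]},{"delta_pos":[3.4,2.32,0],"rotation":[0,0,0]},{"delta_pos":[3.4,2.32,0],"rotation":[0,0,0]},{"delta_pos":[3.4,2.32,0],"rotation":[0,0,0]},{"delta_pos":[1.7,1.16,0],"rotation":[0,0,0]},{"delta_pos":[0,0,0],"rotation":[0,0,0]},{"delta_pos":[0,0,0],"rotation":[0,0,0]}]'
python3 - <<'E'
from h import *
calc([.624,.1605,.195],-.080)
s=camera('side'); crop(s,250,80,120,130,4.5,'s14.png')
t=camera('top'); crop(t,150,100,140,110,5,'t14.png')
E
```

```text
time_s: 21.9
eef_pos: [0.4393, -0.0621, 0.2516]
eef_rot: [-0.002, 0.734, 0.679, -0.001]
wrist_force: [-0.1, -0.5, -3.7]
opening: 0.292
time_s: 22.9
eef_pos: [0.6206, 0.1616, 0.2519]
eef_rot: [-0.001, 0.735, 0.678, -0.002]
wrist_force: [-1.5, -0.4, -3.0]
opening: 0.293
pos [0.6206 0.1616 0.2519] yaw -0.082 t 22.9 op 0.293 F [-1.5 -0.4 -3. ]
rot [-0.0041  0.0006 -0.002 ]
shift after turn [-0.086  0.35   5.691]  before [-0.082  0.373  5.69 ] world [ 0.34 -0.11 -5.69]
```

View pics/s14.png

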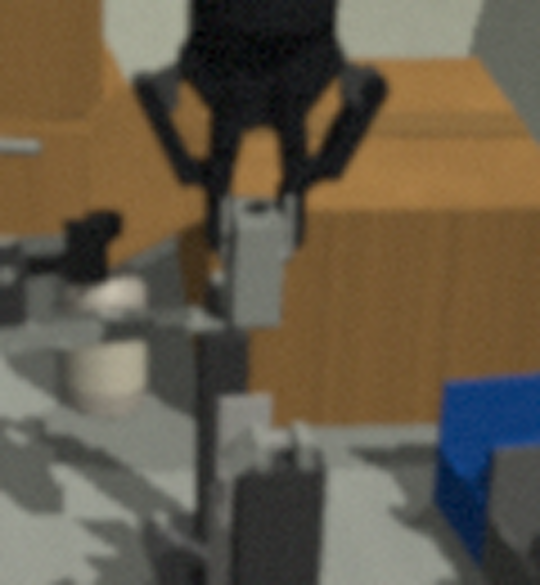

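View pics/t14.png

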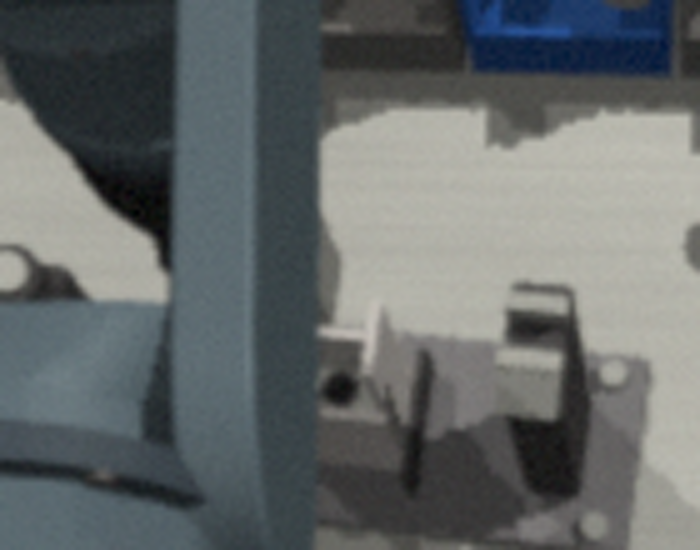

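```bash
python3 -m inch '[{"delta_pos":[0,0,1],"rotation":[0,0,0]},{"delta_pos":[0,0,1],"rotation":[0,0,0]},{"delta_pos":[0,0,1],"rotation":[0,0,0]},{"delta_pos":[0,0,0],"rotation":[0,0,0]},{"delta_pos":[0,0,0],"rotation":[0,0,0]},{"delta_pos":[0,0,0],"rotation":[0,0,0]}]'
python3 - <<'E'
from h import *
calc([.624,.1605,.195],-.080)
s=camera('side'); crop(s,285,110,50,80,7.4,'s15.png')
y=-.08;X=np.array([np.cos(y),np.sin(y),0]);Y=np.array([-np.sin(y),np.cos(y),0])
m=lambda a,b,z:np.array([.624,.1605,z/1000])+X*a/1000+Y*b/1000
f=lambda P:np.round((proj(s,P)[0]-[285,110])*7.4+3.2,1)
print('ear -y outer top',f(m(-15,-26,156)),f(m(15,-26,156)),'inner',f(m(-15,-22,156)),f(m(15,-22,156)))
print('ear +y inner top',f(m(-15,22,156)),f(m(15,22,156)))
o=get_obs(); R0=Rq(o['eef_rot']); p=o['eef_pos']
g=lambda a,b,z:f(p+R0@np.array([b,a,-z])/1000)
print('spacer foot -y',g(-13,-20,-31),g(13,-20,-31),'top',g(-13,-20,29),g(13,-20,29))
E
```

```text
time_s: 23.6
eef_pos: [0.6219, 0.1616, 0.2246]
eef_rot: [-0.0, 0.735, 0.678, 0.0]
wrist_force: [0.4, 0.6, -2.9]
opening: 0.297
pos [0.6219 0.1616 0.2246] yaw -0.0802 t 23.6 op 0.297 F [ 0.4  0.6 -2.9]
rot [ 0.0004 -0.0005 -0.0002]
shift after turn [-0.094  0.214  2.961]  before [-0.096  0.213  2.961] world [ 0.21 -0.11 -2.96]
ear -y outer top [127.6 502.3] [215.5 497.7] inner [125.7 496.8] [213.3 492.2]
ear +y inner top [105.7 438.2] [190.3 433.9]
spacer foot -y [127.4 391.5] [204.7 387.7] top [132.8 222.3] [212.6 218.8]
```

View pics/s15.png

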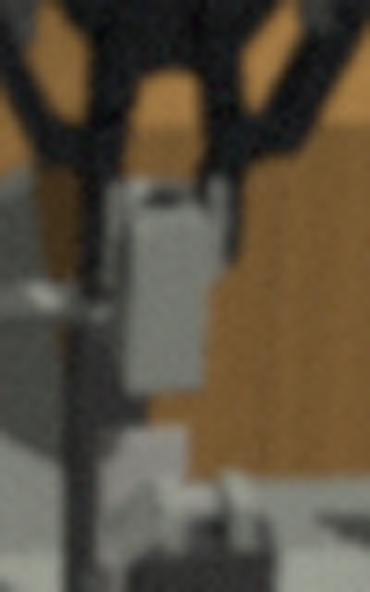

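The spacer's foot (crop (127,392)–(203,387)) is where the model puts it. The far ear's top right corner, (187,426), also agrees within about 1 mm. I align and lower between the ears.

```bash
python3 -m inch '[{"delta_pos":[-0.055,0.21,1],"rotation":[0,0,0]},{"delta_pos":[0,0,1],"rotation":[0,0,0]},{"delta_pos":[0,0,1],"rotation":[0,0,0]},{"delta_pos":[0,0,0],"rotation":[0,0,0]},{"delta_pos":[0,0,0],"rotation":[0,0,0]},{"delta_pos":[0,0,0],"rotation":[0,0,0]}]'
python3 - <<'E'
from h import *
calc([.624,.161,.195],-.080)
s=camera('side'); crop(s,285,110,50,80,7.4,'s16.png')
E
```

```text
time_s: 24.25
eef_pos: [0.6239, 0.1609, 0.1945]
eef_rot: [-0.0, 0.735, 0.678, 0.0]
wrist_force: [-0.2, 0.4, -3.1]
opening: 0.292
pos [0.6239 0.1609 0.1945] yaw -0.0801 t 24.25 op 0.292 F [-0.2  0.4 -3.1]
rot [ 0.0002 -0.0005 -0.0001]
shift after turn [ 0.007  0.006 -0.05 ]  before [ 0.007  0.006 -0.05 ] world [0.01 0.01 0.05]
```

View pics/s16.png

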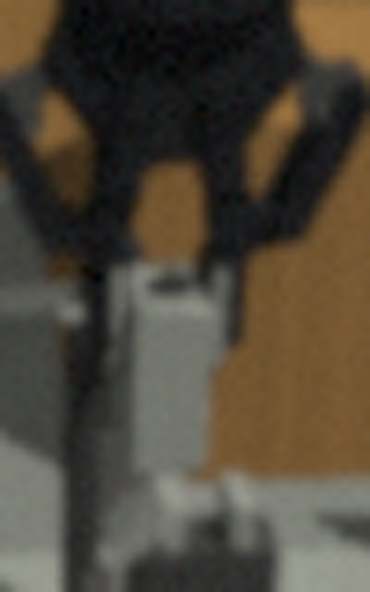

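```bash
python3 -m inch '[{"delta_pos":[0,0,0.5],"rotation":[0,0,0]},{"delta_pos":[0,0,0.5],"rotation":[0,0,0]},{"delta_pos":[0,0,0.3],"rotation":[0,0,0]},{"delta_pos":[0,0,0],"rotation":[0,0,0]}]'
python3 -m inch '[{"delta_pos":[0,0,1],"rotation":[0,0,0]},{"delta_pos":[0,0,1],"rotation":[0,0,0]},{"delta_pos":[0,0,1],"rotation":[0,0,0]},{"delta_pos":[0,0,0.7],"rotation":[0,0,0]},{"delta_pos":[0,0,0],"rotation":[0,0,0]},{"delta_pos":[0,0,0],"rotation":[0,0,0]}]'
python3 - <<'E'
from h import *
calc([.624,.161,.125],-.080)
s=camera('side'); crop(s,275,110,65,80,7.4,'s17.png')
E
```

```text
time_s: 24.7
eef_pos: [0.6231, 0.1609, 0.1802]
eef_rot: [-0.001, 0.735, 0.678, -0.001]
wrist_force: [0.5, -0.5, -3.4]
opening: 0.292
time_s: 25.3
eef_pos: [0.6236, 0.1609, 0.1439]
eef_rot: [-0.0, 0.735, 0.678, -0.0]
wrist_force: [0.3, -0.9, -3.0]
opening: 0.293
pos [0.6236 0.1609 0.1439] yaw -0.0801 t 25.3 op 0.293 F [ 0.3 -0.9 -3. ]
rot [-0.0008 -0.0003 -0.0001]
shift after turn [0.009 0.038 1.89 ]  before [0.009 0.039 1.89 ] world [ 0.04  0.01 -1.89]
```

View pics/s17.png

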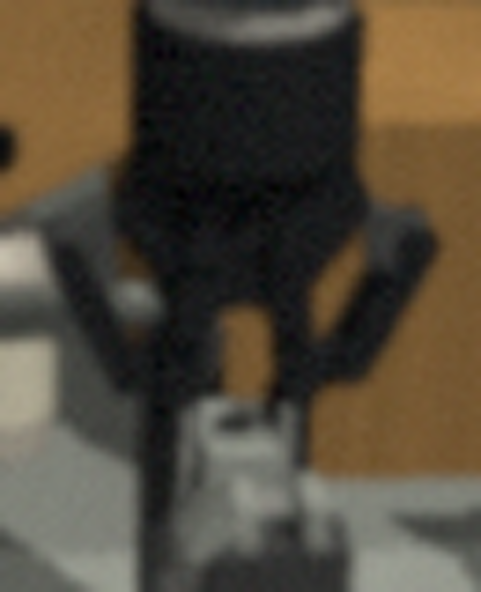

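```bash
python3 -m inch '[{"delta_pos":[0,0.03,0.5],"rotation":[0,0,0]},{"delta_pos":[0,0,0.5],"rotation":[0,0,0]},{"delta_pos":[0,0,0.4],"rotation":[0,0,0]},{"delta_pos":[0,0,0],"rotation":[0,0,0]},{"delta_pos":[0,0,0],"rotation":[0,0,0]}]'
python3 -m inch '[{"delta_pos":[0,0,0.3],"rotation":[0,0,0]},{"delta_pos":[0,0,0.3],"rotation":[0,0,0]},{"delta_pos":[0,0,0.3],"rotation":[0,0,0]},{"delta_pos":[0,0,0],"rotation":[0,0,0]}]'
```

```text
time_s: 25.85
eef_pos: [0.6238, 0.1609, 0.1299]
eef_rot: [-0.0, 0.735, 0.678, -0.0]
wrist_force: [0.1, 0.0, -2.8]
opening: 0.294
time_s: 26.25
eef_pos: [0.6235, 0.1609, 0.1204]
eef_rot: [-0.001, 0.735, 0.678, -0.0]
wrist_force: [0.7, 0.0, -2.4]
opening: 0.29
```

```bash
python3 -m inch '[{"delta_pos":[0,0,0.4],"rotation":[0,0,0]},{"delta_pos":[0,0,0.4],"rotation":[0,0,0]},{"delta_pos":[0,0,0.4],"rotation":[0,0,0]},{"delta_pos":[0,0,0.2],"rotation":[0,0,0]},{"delta_pos":[0,0,0],"rotation":[0,0,0]}]'
python3 -m inch '[{"delta_pos":[0,0,0.1],"rotation":[0,0,0]},{"delta_pos":[0,0,0.1],"rotation":[0,0,0]},{"delta_pos":[0,0,0],"rotation":[0,0,0]}]'
python3 -m inch '[{"delta_pos":[0,0,0.1],"rotation":[0,0,0]},{"delta_pos":[0,0,0],"rotation":[0,0,0]}]'
```

```text
time_s: 26.75
eef_pos: [0.6236, 0.1609, 0.1066]
eef_rot: [-0.001, 0.735, 0.678, -0.0]
wrist_force: [-0.9, 0.0, -3.5]
opening: 0.294
time_s: 27.05
eef_pos: [0.6239, 0.1609, 0.1051]
eef_rot: [-0.0, 0.735, 0.678, 0.0]
wrist_force: [-0.4, -0.1, -4.0]
opening: 0.293
time_s: 27.25
eef_pos: [0.6241, 0.1609, 0.1043]
eef_rot: [-0.0, 0.735, 0.678, 0.0]
wrist_force: [-0.7, -0.5, -2.9]
opening: 0.294
```

```bash
python3 -m inch '[{"delta_pos":[0,0,0.1],"rotation":[0,0,0]},{"delta_pos":[0,0,0],"rotation":[0,0,0]}]'
python3 -m inch '[{"delta_pos":[0,0,0.05],"rotation":[0,0,0]},{"delta_pos":[0,0,0],"rotation":[0,0,0]}]'
python3 -m inch '[{"delta_pos":[0,0,0.05],"rotation":[0,0,0]},{"delta_pos":[0,0,0],"rotation":[0,0,0]}]'
```

```text
time_s: 27.45
eef_pos: [0.6246, 0.1609, 0.1042]
eef_rot: [0.0, 0.735, 0.678, 0.001]
wrist_force: [-0.8, -0.2, 3.7]
opening: 0.296
time_s: 27.65
eef_pos: [0.6247, 0.161, 0.1042]
eef_rot: [0.0, 0.735, 0.678, 0.001]
wrist_force: [-2.0, -0.3, 7.5]
opening: 0.294
time_s: 27.85
eef_pos: [0.6247, 0.161, 0.1042]
eef_rot: [0.0, 0.735, 0.678, 0.001]
wrist_force: [-4.2, -1.1, 9.3]
opening: 0.291
```

The spacer stands on the lower one: firm contact at TCP z 104.2 mm, which puts the foot at 72.0 mm. Release and rise.

```bash
python3 -m inch '[{"delta_pos":[0,0,-0.1],"rotation":[0,0,0]},{"delta_pos":[0,0,0],"rotation":[0,0,0]},{"delta_pos":[0,0,0],"rotation":[0,0,0]},{"delta_pos":[0,0,0],"rotation":[0,0,0]},{"delta_pos":[0,0,-0.5],"rotation":[0,0,0]},{"delta_pos":[0,0,-1],"rotation":[0,0,0]},{"delta_pos":[0,0,-2],"rotation":[0,0,0]},{"delta_pos":[0,0,0],"rotation":[0,0,0]}]' 4.2
python3 -m inch '[{"delta_pos":[0,0,-3],"rotation":[0,0,0]},{"delta_pos":[0,0,-4],"rotation":[0,0,0]},{"delta_pos":[0,0,-5],"rotation":[0,0,0]},{"delta_pos":[0,0,-5],"rotation":[0,0,0]},{"delta_pos":[0,0,0],"rotation":[0,0,0]}]'
python3 - <<'E'
from h import *
calc()
s=camera('side'); crop(s,220,90,130,150,4,'s18.png')
E
```

```text
time_s: 28.65
eef_pos: [0.6263, 0.1611, 0.1421]
eef_rot: [0.002, 0.735, 0.678, 0.002]
wrist_force: [-0.2, -0.5, 0.6]
opening: 0.494
time_s: 29.15
eef_pos: [0.6276, 0.1612, 0.3179]
eef_rot: [0.005, 0.735, 0.678, 0.006]
wrist_force: [0.4, -0.0, 0.2]
opening: 0.489
pos [0.6276 0.1612 0.3179] yaw -0.08 t 29.15 op 0.489 F [ 0.4 -0.   0.2]
rot [ 0.0149 -0.0027  0.    ]
```

View pics/s18.png

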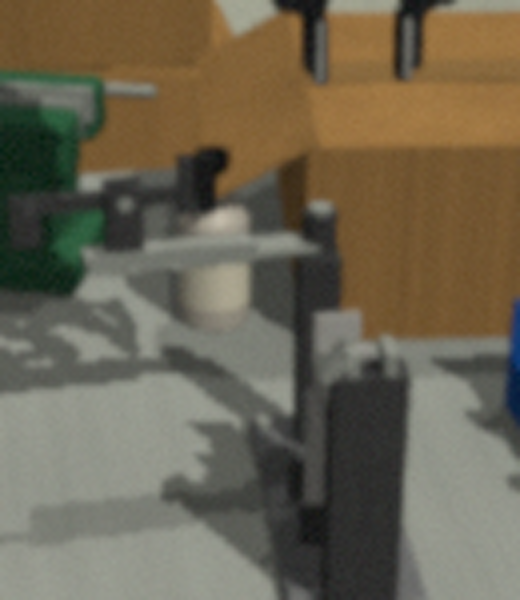

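```bash
python3 -m inch '[{"delta_pos":[0,0,0],"rotation":[0,0,0.148]},{"delta_pos":[0,0,0],"rotation":[0,0,0.148]},{"delta_pos":[0,0,0],"rotation":[0,0,0.148]},{"delta_pos":[0,0,0],"rotation":[0,0,0.148]},{"delta_pos":[0,0,0],"rotation":[0,0,0.148]},{"delta_pos":[0,0,0],"rotation":[0,0,0.148]},{"delta_pos":[0,0,0],"rotation":[0,0,0.148]},{"delta_pos":[0,0,0],"rotation":[0,0,0.148]},{"delta_pos":[0,0,0],"rotation":[0,0,0.148]},{"delta_pos":[0,0,0],"rotation":[0,0,0.148]}]' 5
python3 - <<'E'
from h import *
calc([.4978,.2695,.30],-1.563)
t=camera('top'); crop(t,100,120,190,150,4.2,'t19.png')
E
```

```text
time_s: 30.2
eef_pos: [0.6234, 0.1608, 0.3061]
eef_rot: [-0.0, 1.0, 0.002, -0.002]
wrist_force: [-0.6, -0.1, -0.2]
opening: 0.586
pos [0.6234 0.1608 0.3061] yaw -1.5663 t 30.2 op 0.586 F [-0.6 -0.1 -0.2]
rot [-0.0003  0.003  -0.0033]
shift after turn [-12.472 -10.97    0.608]  before [-12.506 -10.929   0.649] world [-12.56  10.87  -0.61]
```

View pics/t19.png

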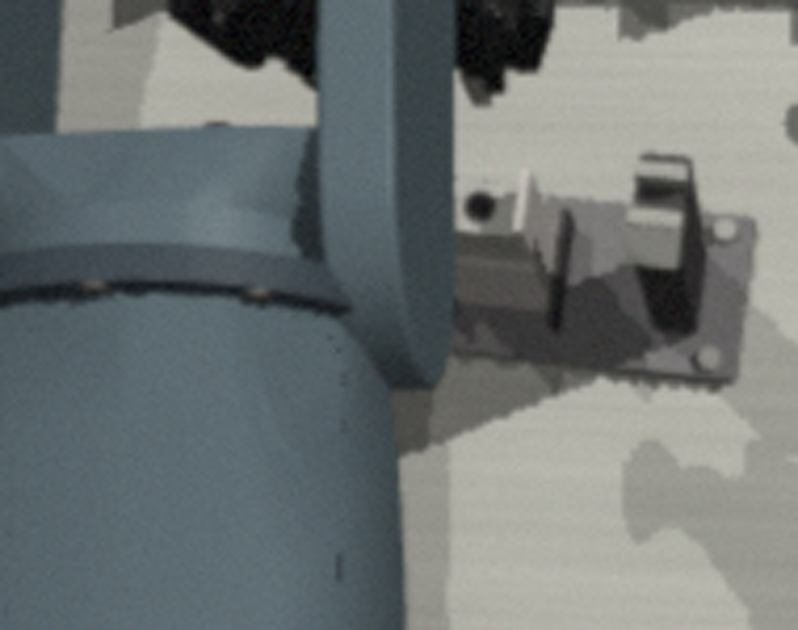

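```bash
python3 -m inch '[{"delta_pos":[-3.1,-2.73,0],"rotation":[0,0,0]},{"delta_pos":[-3.1,-2.73,0],"rotation":[0,0,0]},{"delta_pos":[-3.1,-2.73,0],"rotation":[0,0,0]},{"delta_pos":[-3.1,-2.73,0],"rotation":[0,0,0]},{"delta_pos":[0,0,0],"rotation":[0,0,0]},{"delta_pos":[0,0,0],"rotation":[0,0,0]}]'
python3 - <<'E'
from h import *
calc([.4978,.2695,.195],-1.563)
s=camera('side'); crop(s,210,70,110,110,5,'s20.png')
f=lambda P:np.round((proj(s,P)[0]-[210,70])*5+2,1)
H=np.array([.6328,.2706,0]); u=np.array([-1,-.008,0])
for nm,r,z in (('piv',135,212),('cheek top',135,223),('ch l',147,223),('ch r',123,223),('tab top',85,238),('hinge',0,215),('leaf end', 0,171)): print(nm,f(H+u*r/1000+[0,0,z/1000]))
print('tcp',f(get_obs()['eef_pos']))
E
```

```text
time_s: 30.85
eef_pos: [0.4981, 0.2692, 0.3075]
eef_rot: [0.0, 1.0, 0.007, -0.0]
wrist_force: [0.3, -1.0, 0.1]
opening: 0.589
pos [0.4981 0.2692 0.3075] yaw -1.556 t 30.85 op 0.589 F [ 0.3 -1.   0.1]
rot [0.0002 0.001  0.007 ]
shift after turn [-0.027 -0.031 11.251]  before [-0.016 -0.034 11.251] world [ -0.03   0.03 -11.25]
piv [203.  347.1]
cheek top [202.2 327.5]
ch l [179.5 329.3]
ch r [224.8 325.8]
tab top [295.5 293.6]
hinge [451.3 322.8]
leaf end [449.1 398.1]
tcp [198.2 170.2]
```

View pics/s20.png

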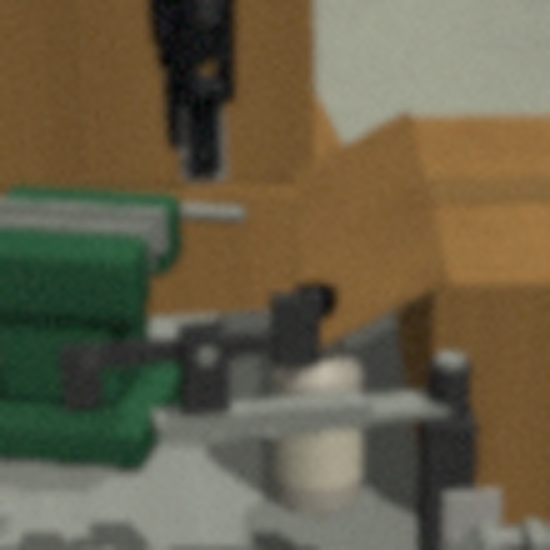

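The pin at (207,353) and tab at (292,293) match the prediction. Descending around the cheeks.

```bash
python3 -m inch '[{"delta_pos":[0,0,2.5],"rotation":[0,0,0.007]},{"delta_pos":[0,0,2.5],"rotation":[0,0,0]},{"delta_pos":[0,0,2.5],"rotation":[0,0,0]},{"delta_pos":[0,0,0],"rotation":[0,0,0]},{"delta_pos":[0,0,1.5],"rotation":[0,0,0]},{"delta_pos":[0,0,1],"rotation":[0,0,0]},{"delta_pos":[0,0,0.9],"rotation":[0,0,0]},{"delta_pos":[0,0,0],"rotation":[0,0,0]},{"delta_pos":[0,0,0],"rotation":[0,0,0]}]'
python3 - <<'E'
from h import *
calc([.4978,.2695,.197],-1.563)
s=camera('side'); crop(s,210,70,110,110,5,'s21.png')
E
```

```text
time_s: 31.8
eef_pos: [0.499, 0.2688, 0.1995]
eef_rot: [-0.0, 1.0, 0.002, -0.0]
wrist_force: [-0.5, -0.1, 0.2]
opening: 0.587
pos [0.499  0.2688 0.1995] yaw -1.567 t 31.8 op 0.587 F [-0.5 -0.1  0.2]
rot [-0.0005  0.0001 -0.004 ]
shift after turn [-0.118 -0.071  0.25 ]  before [-0.118 -0.07   0.25 ] world [-0.12  0.07 -0.25]
```

View pics/s21.png

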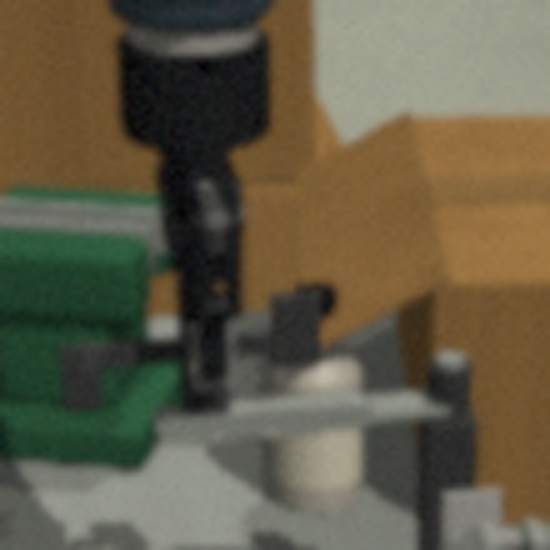

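```bash
python3 -m inch '[{"delta_pos":[0,0,0],"rotation":[0,0,0]},{"delta_pos":[0,0,0],"rotation":[0,0,0]},{"delta_pos":[0,0,0],"rotation":[0,0,0]},{"delta_pos":[0,0,0],"rotation":[0,0,0]},{"delta_pos":[0,0,0],"rotation":[0,0,0]},{"delta_pos":[0,0,0],"rotation":[0,0,0]}]' 1.5
python3 - <<'E'
from h import *
R0,_=calc(); o=get_obs(); H=np.array([.6328,.2706,0]); r=o['eef_pos']-H; r[2]=0; print(r,np.linalg.norm(r))
a=.1; d=R.from_rotvec([0,0,a]).apply(r)-r; print('row .1:',np.round(R0.T@d*100,3),R0.T@[0,0,a])
th=4.632-(np.arctan2(r[1],r[0])%(2*np.pi)); print('gate',th, 'yaw to go', -.08-np.arctan2(R0[1,1],R0[0,1]))
E
```

```text
time_s: 32.45
eef_pos: [0.4991, 0.2691, 0.2001]
eef_rot: [-0.0, 1.0, 0.002, 0.0]
wrist_force: [-1.9, 1.2, 5.9]
opening: 0.256
pos [0.4991 0.2691 0.2001] yaw -1.5667 t 32.45 op 0.256 F [-1.9  1.2  5.9]
rot [-0.001  -0.0009 -0.    ]
[-0.13366904 -0.00149411  0.        ] 0.13367738872107204
row .1: [ 7.600e-02  1.334e+00 -1.000e-03] [ 8.60114134e-05 -9.95725161e-05 -9.99999134e-02]
gate 1.4792301034619655 yaw to go 1.4867294237776503
```

```bash
python3 -m inch '[{"delta_pos":[0.076,1.334,0],"rotation":[0,0,-0.1]},{"delta_pos":[0.076,1.334,0],"rotation":[0,0,-0.1]},{"delta_pos":[0.076,1.334,0],"rotation":[0,0,-0.1]},{"delta_pos":[0.076,1.334,0],"rotation":[0,0,-0.1]},{"delta_pos":[0.076,1.334,0],"rotation":[0,0,-0.1]},{"delta_pos":[0.076,1.334,0],"rotation":[0,0,-0.1]},{"delta_pos":[0,0,0],"rotation":[0,0,0]}]'
python3 -m inch '[{"delta_pos":[0.076,1.334,0],"rotation":[0,0,-0.1]},{"delta_pos":[0.076,1.334,0],"rotation":[0,0,-0.1]},{"delta_pos":[0.076,1.334,0],"rotation":[0,0,-0.1]},{"delta_pos":[0.076,1.334,0],"rotation":[0,0,-0.1]},{"delta_pos":[0.076,1.334,0],"rotation":[0,0,-0.1]},{"delta_pos":[0.076,1.334,0],"rotation":[0,0,-0.1]},{"delta_pos":[0,0,0],"rotation":[0,0,0]},{"delta_pos":[0,0,0],"rotation":[0,0,0]}]'
python3 - <<'E'
from h import *
R0,_=calc(); o=get_obs(); H=np.array([.6328,.2706,0]); r=o['eef_pos']-H; r[2]=0; print(r,np.linalg.norm(r))
th=4.632-(np.arctan2(r[1],r[0])%(2*np.pi)); print('gate',th, 'yaw to go', -.08-np.arctan2(R0[1,1],R0[0,1]))
s=camera('side'); crop(s,240,70,110,120,5,'s22.png')
E
```

```text
time_s: 33.15
eef_pos: [0.5239, 0.1931, 0.2001]
eef_rot: [-0.001, 0.955, 0.298, 0.001]
wrist_force: [-2.8, 4.1, 7.7]
opening: 0.254
time_s: 33.95
eef_pos: [0.5857, 0.1455, 0.2001]
eef_rot: [-0.0, 0.825, 0.565, 0.0]
wrist_force: [-1.4, 0.8, 7.6]
opening: 0.253
pos [0.5857 0.1455 0.2001] yaw -0.3694 t 33.95 op 0.253 F [-1.4  0.8  7.6]
rot [ 0.0003 -0.0009  0.    ]
[-0.04708123 -0.12509076  0.        ] 0.1336575461764295
gate 0.2795879623708579 yaw to go 0.2894112085269943
```

View pics/s22.png

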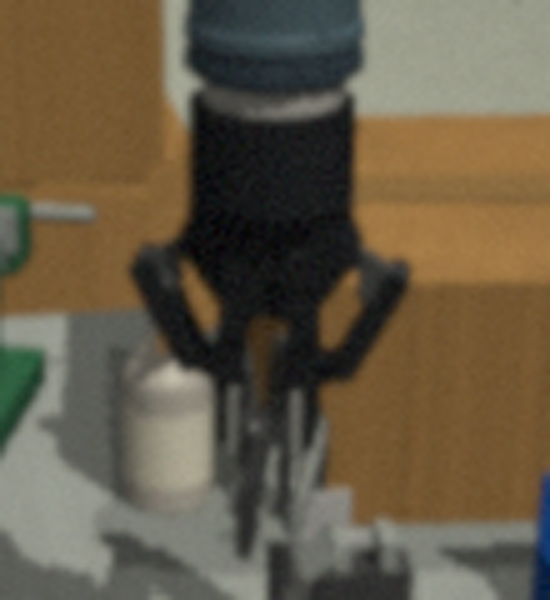

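```bash
python3 -m inch '[{"delta_pos":[0.02,0.668,0],"rotation":[0,0,-0.05]},{"delta_pos":[0.02,0.668,0],"rotation":[0,0,-0.05]},{"delta_pos":[0.02,0.668,0],"rotation":[0,0,-0.05]},{"delta_pos":[0.02,0.668,0],"rotation":[0,0,-0.05]},{"delta_pos":[0,0,0],"rotation":[0,0,0]}]'
python3 -m inch '[{"delta_pos":[0.01,0.4,0],"rotation":[0,0,-0.03]},{"delta_pos":[0.01,0.4,0],"rotation":[0,0,-0.03]},{"delta_pos":[0,0,0],"rotation":[0,0,0]},{"delta_pos":[0,0,0],"rotation":[0,0,0]}]'
python3 - <<'E'
from h import *
R0,_=calc(); o=get_obs(); H=np.array([.6328,.2706,0]); r=o['eef_pos']-H; r[2]=0
th=4.632-(np.arctan2(r[1],r[0])%(2*np.pi)); print('gate',th, 'yaw to go', -.08-np.arctan2(R0[1,1],R0[0,1]))
s=camera('side'); crop(s,260,80,90,120,5,'s23.png')
t=camera('top'); crop(t,150,130,150,90,5,'t23.png')
E
```

```text
time_s: 34.5
eef_pos: [0.6118, 0.1386, 0.2001]
eef_rot: [0.0, 0.764, 0.645, 0.001]
wrist_force: [-1.4, 0.7, 7.8]
opening: 0.256
time_s: 34.9
eef_pos: [0.6193, 0.1376, 0.2001]
eef_rot: [0.0, 0.745, 0.667, 0.001]
wrist_force: [-1.2, 1.4, 6.2]
opening: 0.251
pos [0.6193 0.1376 0.2001] yaw -0.1095 t 34.9 op 0.251 F [-1.2  1.4  6.2]
rot [ 0.0008 -0.0006  0.    ]
gate 0.020457832433109502 yaw to go 0.02954569470454295
```

View pics/t23.png

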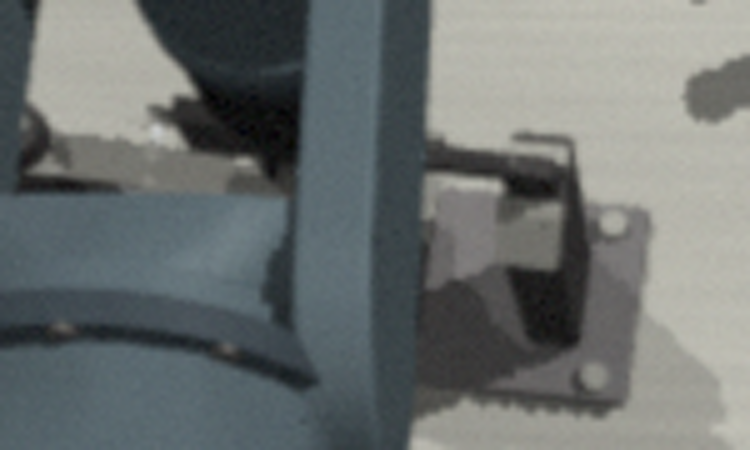

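View pics/s23.png

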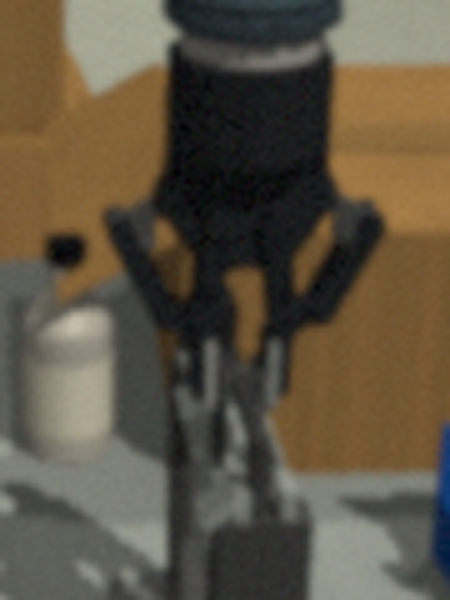

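Almost shut; creep to the stop.

```bash
python3 -m inch '[{"delta_pos":[0,0.13,0],"rotation":[0,0,-0.01]},{"delta_pos":[0,0.13,0],"rotation":[0,0,-0.01]},{"delta_pos":[0,0,0],"rotation":[0,0,0]},{"delta_pos":[0,0,0],"rotation":[0,0,0]}]'
python3 -m inch '[{"delta_pos":[0,0.13,0],"rotation":[0,0,-0.01]},{"delta_pos":[0,0,0],"rotation":[0,0,0]},{"delta_pos":[0,0,0],"rotation":[0,0,0]}]'
python3 -m inch '[{"delta_pos":[0,0.13,0],"rotation":[0,0,0]},{"delta_pos":[0,0,0],"rotation":[0,0,0]},{"delta_pos":[0,0,0],"rotation":[0,0,0]}]'
```

```text
time_s: 35.4
eef_pos: [0.6208, 0.1375, 0.2001]
eef_rot: [-0.001, 0.738, 0.674, -0.0]
wrist_force: [-6.3, 0.6, 9.7]
opening: 0.255
time_s: 35.7
eef_pos: [0.6208, 0.1376, 0.2]
eef_rot: [-0.002, 0.735, 0.678, -0.001]
wrist_force: [-12.0, 0.5, 11.7]
opening: 0.255
time_s: 36.0
eef_pos: [0.6209, 0.1376, 0.2]
eef_rot: [-0.003, 0.735, 0.678, -0.002]
wrist_force: [-17.4, 0.5, 16.4]
opening: 0.254
```

Against the stop (force rises with no motion). Release and look.

```bash
python3 -m inch '[{"delta_pos":[0,-0.15,0],"rotation":[0,0,0]},{"delta_pos":[0,0,0],"rotation":[0,0,0]},{"delta_pos":[0,0,0],"rotation":[0,0,0]},{"delta_pos":[0,0,0],"rotation":[0,0,0]},{"delta_pos":[0,0,0],"rotation":[0,0,0]},{"delta_pos":[0,0,-1],"rotation":[0,0,0]},{"delta_pos":[0,0,-3],"rotation":[0,0,0]},{"delta_pos":[0,0,-4],"rotation":[0,0,0]},{"delta_pos":[0,0,-4],"rotation":[0,0,0]},{"delta_pos":[0,0,0],"rotation":[0,0,0]}]' 5
python3 -m inch '[{"delta_pos":[-4,-2,0],"rotation":[0,0,0]},{"delta_pos":[-4.5,-2,0],"rotation":[0,0,0]},{"delta_pos":[-4.5,-2,0],"rotation":[0,0,0]},{"delta_pos":[-4.5,-2,0],"rotation":[0,0,0]},{"delta_pos":[-4.5,-2,0],"rotation":[0,0,0]},{"delta_pos":[-4.5,-2,0],"rotation":[0,0,0]},{"delta_pos":[-4,-2,0],"rotation":[0,0,0]},{"delta_pos":[0,0,0],"rotation":[0,0,0]},{"delta_pos":[0,0,0],"rotation":[0,0,0]}]'
python3 - <<'E'
from h import *
calc()
s=camera('side'); crop(s,260,120,90,130,4.5,'s24.png'); cv2.imwrite('pics/s24f.png',s['color'][:,:,::-1])
t=camera('top'); crop(t,140,135,150,90,5,'t24.png'); cv2.imwrite('pics/t24f.png',t['color'][:,:,::-1])
E
```

```text
time_s: 37.0
eef_pos: [0.6258, 0.1369, 0.328]
eef_rot: [0.004, 0.734, 0.679, 0.005]
wrist_force: [-0.0, 0.2, 0.4]
opening: 0.587
time_s: 37.9
eef_pos: [0.4594, -0.1575, 0.3197]
eef_rot: [0.0, 0.735, 0.678, 0.0]
wrist_force: [-0.3, 0.2, -1.3]
opening: 0.585
pos [ 0.4594 -0.1575  0.3197] yaw -0.0802 t 37.9 op 0.585 F [-0.3  0.2 -1.3]
rot [ 0.0007 -0.0002  0.    ]
```

View pics/t24.png

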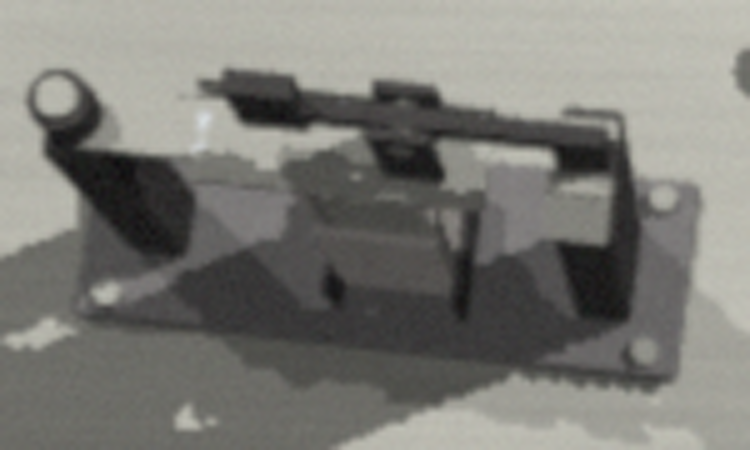

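View pics/s24.png

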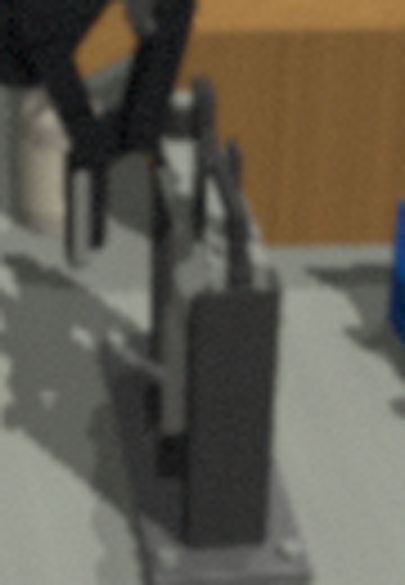

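View pics/s24f.png

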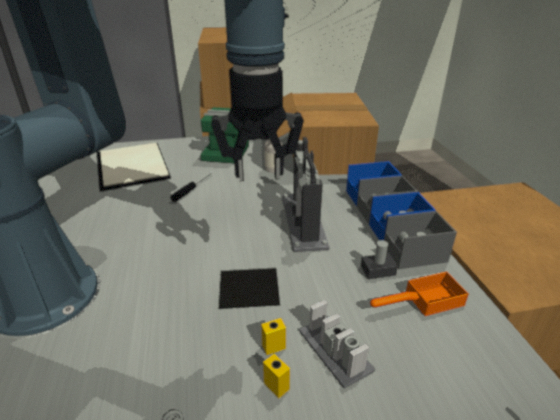

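The gate, bar, tab (crop (260,85)) and nose (600,135) look identical to the first picture. I'll check this numerically, then hand in.

```bash
python3 - <<'E'
import cv2,numpy as np
a=cv2.imread('pics/top0.png',0).astype(float);b=cv2.imread('pics/t24f.png',0).astype(float)
for n,(x,y,w,h) in dict(latch=(180,146,90,28),rack_others=(408,185,45,35),inside=(190,170,45,25)).items():
    A,B=a[y:y+h,x:x+w],b[y:y+h,x:x+w]; print(n,np.abs(A-B).mean(),cv2.phaseCorrelate(A,B))
from bench import hand_in; hand_in()
E
```

```text
latch 17.927777777777777 ((0.08437255192261972, 0.0755310817521142), 0.9755073526487171)
rack_others 57.02285714285714 ((1.6613014156437096, -16.31256536273822), -0.02022077618793173)
inside 13.816888888888888 ((0.7168431518152296, 0.32796313066922345), 0.795453172058864)
the job is handed in; nothing more can be done
```

The job is done and handed in at about 38 s of the 72 s limit.

**What I did**
- I gripped the thumb tab, tipped the latch and swung the gate open to about 1.5 rad.
- I took the full-length spacer from the rack's leftmost gap as seen from above. Its top triangulated at 69 mm, flush with the fins.
- I set it down on the rubber pad and took it again by its wide sides.
- I lowered it into the tube held all the way, until it touched the spacer inside. Contact put its foot at about 72 mm, and I let go only then.
- I swung the gate shut by its cheeks until it met the stop, then released and moved the arm away.

**What the last checks showed**
- **Latch and gate:** in the top view they match the first picture to within 0.1 pixel (correlation 0.98). The gate is shut and the nose is back down in its catch.
- **Spacer:** seated by contact force and height. The shut gate hides it, so I could not see it in the last pictures. The earlier top view with the gate open showed it in the tube.
- **Rack:** my numerical comparison from above failed (correlation about 0), probably because the arm was in the way. The last side view shows the short spacer and the bushing still in their gaps.
- **Calibration:** the magazine's position differed by 2 to 3 mm between its base plate and its ears. I used the ears, and the spacer went in without side force.

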